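# Re-peg the pay hatch stay to wide open

## Robot

A 7-joint arm with a two-finger parallel gripper is mounted at the origin on the work surface. World frame = base frame: x ahead of the robot, y to its left, z up, the work surface at z = 0. Lengths are in mm, angles in rad, forces in N, time in s.
With the tool pointing down it reaches from about 425 to 825 mm from the base axis. Payload 3.6 kg.
Tool frame: the origin (TCP) lies at the very end of the fingers, on their centre line; the grasp point (between the pads) lies 19 mm behind it (arm.hold_point_z is the distance from the TCP to the grasp point, in mm); z points along the fingers, y is the direction in which the jaws open and shut (so a half turn about z gives the same grasp; the last joint's range is limited). The gripper opens to 85 mm and grips with 20 to 120 N. Pads are 22 mm wide; open, the fingers measure 114 mm over their backs; the gripper's body (76 mm by 85 mm) begins 54 mm behind the grasp point. The pads swing forward as they close: fully open they stand 13 mm farther back than shut.
Start: joints at [1.266, 0.615, -0.013, 1.423, 0.008, 1.103, -0.04], TCP at [178.894, -624.868, 231.297] pointing down, gripper open.
Joint ranges: [-3.12, 3.12], [-0.3, 2.06], [-1.34, 1.32], [0.26, 2.42], [-1.36, 4.5], [0.01, 1.98], [-2.84, 2.84]. Speed limits (rad/s): [2.79, 2.79, 3.14, 3.14, 3.14, 3.14, 3.14].

## Interface

Orientations are given as [roll, pitch, yaw] about the fixed x, y, z axes, in that order (R = Rz(yaw) Ry(pitch) Rx(roll)).
In Python, from plant import arm, eyes, sign_off, nets gives the robot as it stands.
- The arm moves only by the tool step_arm, never from a script. Its arguments are lists of equal length, an entry for each row: "hand": the closure in counts, from 0 (fully open) to 255 (shut); "travel": the shift along the tool's x, y, z in m, a list of three; "spin": the turn about the tool's z in degrees. In form: {"hand": [hand, ...], "travel": [[dx, dy, dz], ...], "spin": [spin, ...]}. A call has 1 to 12 rows; each row is the pose to reach, as a shift and turn from the pose commanded when the call began, along the tool's axes at that moment; what a row does not reach only later rows make up. A row lasts 1/10 s, in which the tool goes at most 50 mm and 8.59 degrees, less where a joint would pass 70% of its speed; a pose out of reach is approached as far as the arm can. A call with a gripper value outside its range is refused whole. The fingers move at their own pace and stop on an object; "force" is the grip in N (left out, the last holds). Time passes only in rows, so rows that repeat a pose let the fingers close. It gives the time, the measured TCP pose, the force and the opening at its end, in the units of the state.
- arm.state(): the state, without advancing time (a new reading comes with each control period).
- eyes.capture(name): name is "side" or "top" or "wrist"; returns the picture (480x640x3 uint8, red, green, blue); there is no depth.
- eyes.camera_model(name): a dict with "camera_matrix" (3x3 intrinsics, pixels), "k1" (the pictures are not rectified: a ray, as slopes to the right and down, at radius r is drawn at 1 + k1 r^2 times it, then the intrinsics apply), "rvec" (rotation vector, rad) and "tvec" (3), from world to camera coordinates, as OpenCV has them; the wrist camera has in their place "T_tool_cam" (4x4, takes a point from camera to tool coordinates, whose origin is the TCP and whose axes are the flange's). Camera axes: x right, y down, z forward; pixel columns grow to the right and rows downward; lengths in mm; the calibration is good to about 2 mm. A picture is of the moment at which its call begins: read the wrist's pose just before it. camera_model takes no time and is no camera call.
- sign_off(): hands the job in, once; it reports no verdict.
Trained networks look in the newest picture that a camera, given by its name, has taken for a name from the list of things; names that differ only in an ending like _2 or _b are one class to them, and where a whole thing is asked for, a point or a joint stands for the part that bears it (a point fixed in the world has none). Each returns a list of dicts, best first, with "p" (0 to 1); they miss things now and then, are a little off and sometimes report something else, mostly with a low value. They report only what shows in the picture. A call takes as long as a camera call.
- nets.look_for(camera, label): "box" ([left, top, width, height] in pixels, round what is visible of it).
- nets.masks_of(camera, label): "pixels" (480x640 bool, what is visible of it) and "box" ([left, top, width, height] in pixels, round what is visible of it).
The state is a dict: "time": time; "joint_positions": joint angles; "qvel": joint speeds; "tau": joint torques, N m; "tcp_pos": TCP position; "ee_rot": TCP orientation; "force": force on the tool from outside, world axes, zero at the start; "ft_torque": the same for the moment, N m; "grip_width": finger opening in mm.
Only numpy, scipy, OpenCV 4.12 (cv2) and the standard library are available. Lean on these libraries where they do the work, as an engineer would, in place of code of your own. Each camera call takes 0.05 s, during which the arm holds its last target.

## Task

The pay hatch in the stall's counter screen is only ajar. Lift its green stay by the black knob off the pin, swing the hatch out with the stay, and drop the red-marked hole nearest the knob over the same pin, so that the stay lies level and the hatch is held wide open; then let go. Leave the tape, pack, tub and screwdriver on your side of the screen where they are.

Things in the scene. Friction and masses are not known exactly. Their poses are not given: they have to be found in the camera images.
- screen: Clear counter screen in an aluminium frame, 500 mm wide, 290 mm high, fixed to the table. Origin: on the table under the middle of its bottom rail (30 mm thick, 60 mm high). x points through the screen to the customers, away from the robot; y along it to the left; z up. A ledge on the robot's side (top 60 mm high, out to x = -70 mm, |y| < 120 mm) carries the pin.
- shelf_edge (a point): Middle of the lower front edge of the red-lipped clear shelf above the ledge on the robot's side: x = -95 mm of screen, 262 mm high, |y| < 200 mm. The shelf blocks a hand coming straight down at the pin or at the knob's final place (x = -68 mm): come in under it from the robot's side, leaning 30 to 45 degrees from vertical.
- hatch_hinge (a point): Upright hinge axis of the hatch, at x = 0, y = +110 mm of screen.
- hatch (a joint): Angle (rad) of the white-framed clear pay hatch, 210 mm wide, about hatch_hinge. 0 is closed (hatch along -y of the screen); it grows as the free edge swings out to +x, limit 1.5. Light friction, follows the stay. Holes a, b, c on the pin give 0.349, 0.698, 1.047; it starts at 0.349.
- stay_swivel (a joint): Angle (rad) of the stay about an upright swivel under the hatch, 150 mm from its hinge. The stay's heading in the screen's frame is hatch + stay_swivel: at 0 it runs from the swivel straight to -x of the screen, positive is anticlockwise from above. Turns freely. On the pin, hole a has heading -0.467, hole c +0.155.
- stay (a joint): Lift angle (rad) of the stay about a level axis through its swivel at the height of its underside (70 mm above the table). 0 is level (a stop holds it there, 10 mm above the ledge, on or off the pin); it grows as the knob end rises, limit 0.7. The stay weighs about 0.16 kg and falls back when let go.
- pin_tip (a point): Middle of the top end of the upright brass pin on the ledge (at x = -30, y = +10 mm of the screen). The pin is 10 mm in diameter, its top 90 mm above the table, thus 14 mm above the top of a seated stay. The stay's underside must rise 20 mm at the pin to come clear. z up.
- hole_a (a point): Stay hole nearest the hatch, on the pin at the start: its centre on the stay's underside, 91 mm from the swivel axis. The green stay is a flat bar 227 mm long, 30 mm wide, 6 mm thick, with three 15 mm through holes in line; z is the stay's upward normal.
- hole_b (a point): Middle hole of the stay, same kind, 127 mm from the swivel axis.
- hole_c (a point): Hole of the stay nearest the knob, between two red bands, same kind, 162 mm from the swivel axis: the hole to be used.
- knob (a point): Point on the axis of the stay's black round knob, a good place to grip: 34 mm above the stay's underside, 200 mm from the swivel axis and 38 mm beyond hole c. The knob is a cylinder 20 mm in diameter standing 45 mm up from the bar's top (its top 51 mm above the underside). Height 104 mm above the table with the stay level.
- tape_brown: Bystander: roll of brown tape lying flat, 96 mm across, 25 mm high. Origin under its centre.
- pack: Bystander: flat orange pack 110 x 85 x 18 mm. Origin under its centre.
- can: Bystander: blue tub with white cap, 60 mm across, 75 mm high. Origin under its centre.
- screwdriver: Bystander: yellow-handled screwdriver lying on the table in front of the screen. Origin under it, x along it.

How it is judged:
By the outcome, as a careful person would: the job done as asked, in the order asked, and still so for the second after the job is handed in, with the robot touching nothing.
It also fails if it takes over 45 s, if anything falls off the work surface, if the arm or the gripper's body presses on something with over 40 N, if the wrist force passes 120 N, or if a joint passes its speed limit or range.

## Working session

There is one attempt and no reset: what is moved stays moved. The work goes in short steps, Python scripts to look and compute and a tool call to move; the robot and the scene stay as the last step left them, time stands still between calls to the robot, and variables do not carry over. Pictures are saved under pics/ and viewed, and the job is handed in when it is done.

Besides the shell and the picture viewer there is one more tool, called after "Emit:" by a JSON object that holds its "name" and its "arguments". step_arm: Moves the arm, as the interface text tells. Its arguments: {"type":"object","properties":{"hand":{"type":"array","items":{"type":"number"}},"travel":{"type":"array","items":{"type":"array","items":{"type":"number"}}},"spin":{"type":"array","items":{"type":"number"}},"force":{"type":"number"}},"required":["hand","travel","spin"]}

```bash
ls; mkdir -p pics; python3 - <<'E'
from plant import arm, eyes, nets
import cv2
print(arm.state(), arm.hold_point_z)
for n in ["side","top","wrist"]:
    im=eyes.capture(n); cv2.imwrite(f"pics/{n}0.png",im[:,:,::-1])
    print(n,eyes.camera_model(n))
E
```

```text
pics
{'time': 0.0, 'joint_positions': array([ 1.26548031,  0.61592345, -0.01258334,  1.42494068,  0.0080699 ,
        1.10339995, -0.04041995]), 'qvel': array([0.00112993, 0.00063005, 0.00096243, 0.00111861, 0.00088851,
       0.00018575, 0.00092799]), 'tau': array([-4.31110414e-05, -4.69217134e+01,  2.59511406e-01, -1.71035850e+01,
        1.00684722e-02,  9.65553249e-03, -1.23117346e-05]), 'tcp_pos': array([ 178.67443043, -624.14461314,  230.12165339]), 'ee_rot': array([-3.13897111e+00,  3.13215752e-05,  2.78822352e-01]), 'force': array([-0.03339841, -0.82203833,  0.42378992]), 'ft_torque': array([ 0.04769603, -0.01705526, -0.01643241]), 'grip_width': 85.14341410197095} 18.700000000000003
side {'camera_matrix': array([[442.72139112,   0.        , 325.00031158],
       [  0.        , 442.72139112, 235.36677678],
       [  0.        ,   0.        ,   1.        ]]), 'k1': 0.005828223999080746, 'rvec': array([ 0.44739964, -2.56883874,  1.47615008]), 'tvec': array([562.49920601, 244.97390951, 688.60925853])}
top {'camera_matrix': array([[435.76516505,   0.        , 324.82834329],
       [  0.        , 435.76516505, 244.95777642],
       [  0.        ,   0.        ,   1.        ]]), 'k1': 0.012160179123283701, 'rvec': array([ 2.17634797, -2.22803143,  0.10727124]), 'tvec': array([-15.57637636, 601.25849271, 973.42987533])}
wrist {'camera_matrix': array([[420.66812931,   0.        , 320.97771926],
       [  0.        , 420.66812931, 235.28258932],
       [  0.        ,   0.        ,   1.        ]]), 'k1': -0.10028507631084846, 'T_tool_cam': array([[ 1.24877309e-03, -9.52474560e-01, -3.04615583e-01,
         7.83929415e+01],
       [ 9.99999016e-01,  1.38415311e-03, -2.28480643e-04,
         3.44811887e-01],
       [ 6.39256607e-04, -3.04614998e-01,  9.52475351e-01,
        -1.41824461e+02],
       [ 0.00000000e+00,  0.00000000e+00,  0.00000000e+00,
         1.00000000e+00]])}
```

View pics/side0.png

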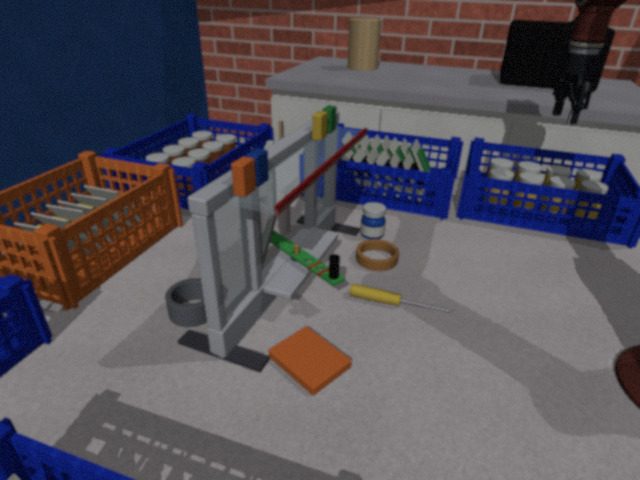

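View pics/top0.png

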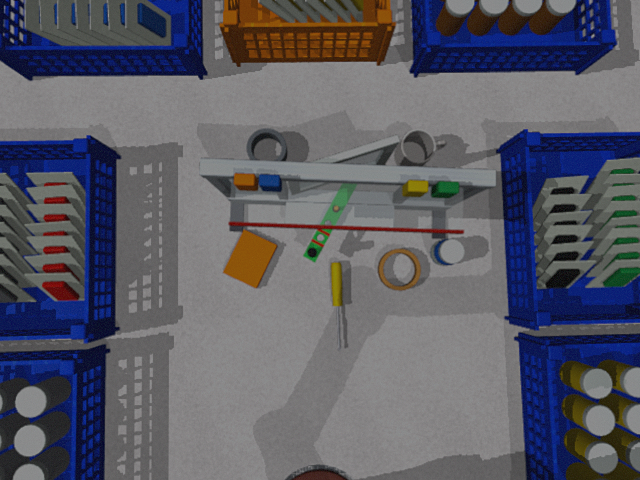

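View pics/wrist0.png

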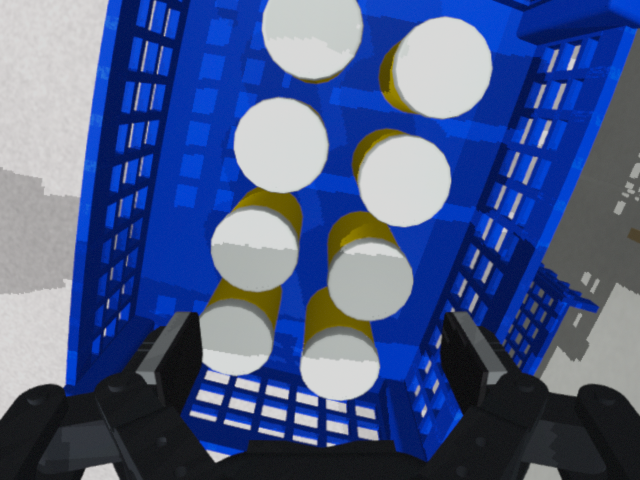

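```bash
cat > h.py <<'E'
import numpy as np, cv2
from scipy.spatial.transform import Rotation as Ro
from plant import arm, eyes, nets
def ext(n):
    if n=="wrist":
        s=arm.state(); T=np.eye(4); T[:3,:3]=Ro.from_euler('xyz',s['ee_rot']).as_matrix(); T[:3,3]=s['tcp_pos']
        m=eyes.camera_model(n); W=np.linalg.inv(T@m['T_tool_cam']); return W[:3,:3],W[:3,3],m
    m=eyes.camera_model(n); return cv2.Rodrigues(m['rvec'])[0],m['tvec'],m
def proj(n,P,e=None):
    R,t,m=e or ext(n); P=np.atleast_2d(P)
    K=m['camera_matrix']; return cv2.projectPoints(P.astype(float),cv2.Rodrigues(R)[0],t,K,np.array([m['k1'],0,0,0.]))[0][:,0]
def S2W(p,s):
    p=np.atleast_2d(p).astype(float); c,sn=np.cos(s[2]),np.sin(s[2])
    return np.c_[s[0]+c*p[:,0]-sn*p[:,1], s[1]+sn*p[:,0]+c*p[:,1], p[:,2]]
def stayp(h,hd,d,z=70,lift=0,up=0):
    sw=np.array([150*np.sin(h),110-150*np.cos(h)]); u=np.array([-np.cos(hd),-np.sin(hd)])
    r=d*np.cos(lift)-up*np.sin(lift); return np.r_[sw+u*r, z+d*np.sin(lift)+up*np.cos(lift)]
E
python3 - <<'E'
from h import *
for n in ["top","side"]:
    for l in ["knob","pin_tip","screen","stay","shelf_edge","tape_brown","can","pack","screwdriver"]:
        try: print(n,l,[(np.round(d['box'],1).tolist(),round(d['p'],2)) for d in nets.look_for(n,l)[:2]])
        except Exception as e: print(n,l,e)
    R,t,m=ext(n); print(n,'cam at',-R.T@t)
print([a for a in dir(arm) if a[0]!='_'])
E
```

```text
top knob [([306.6, 226.8, 22.0, 33.8], 0.71)]
top pin_tip [([304.3, 227.4, 26.9, 31.7], 0.56)]
top screen [([198.1, 132.2, 296.0, 129.6], 0.63)]
top stay [([304.6, 225.1, 24.7, 35.0], 0.84), ([431.6, 238.3, 33.3, 29.1], 0.23)]
top shelf_edge [([199.3, 129.8, 299.3, 132.3], 0.58)]
top tape_brown [([381.5, 248.2, 38.5, 40.1], 0.72)]
top can [([431.1, 238.8, 34.2, 27.4], 0.64)]
top pack [([228.2, 227.8, 47.4, 59.6], 0.8)]
top screwdriver [([327.4, 263.6, 16.1, 84.4], 0.57)]
top cam at [ 535.08147688    1.75948873 1011.43701635]
side knob [([268.6, 230.6, 76.7, 55.7], 0.96)]
side pin_tip [([287.9, 243.7, 11.1, 19.6], 0.59)]
side screen [([175.3, 108.4, 194.0, 266.0], 0.83)]
side stay [([268.8, 231.5, 76.4, 55.9], 0.56), ([267.2, 323.1, 84.7, 73.4], 0.47)]
side shelf_edge [([177.7, 106.8, 189.0, 266.6], 0.72), ([355.5, 238.2, 42.5, 34.9], 0.24)]
side tape_brown [([354.1, 239.2, 46.2, 32.8], 0.9), ([269.8, 325.4, 83.2, 67.6], 0.63)]
side can [([359.5, 198.5, 27.9, 40.1], 0.64)]
side pack [([270.4, 324.6, 80.8, 71.1], 0.61)]
side screwdriver [([347.4, 286.3, 106.3, 25.7], 0.88), ([268.7, 327.4, 83.4, 68.4], 0.71)]
side cam at [390.32976086 631.27666467 547.4785242 ]
['IKError', 'hold_point_z', 'state']
```

```bash
python3 - <<'E'
import cv2
a=cv2.imread('pics/top0.png')[125:300,190:510]; b=cv2.imread('pics/side0.png')[90:310,180:410]
cv2.imwrite('pics/topz.png',cv2.resize(a,None,fx=2.5,fy=2.5,interpolation=cv2.INTER_CUBIC))
cv2.imwrite('pics/sidez.png',cv2.resize(b,None,fx=2.7,fy=2.7,interpolation=cv2.INTER_CUBIC))
E
```

```text
(no output)
```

View pics/topz.png

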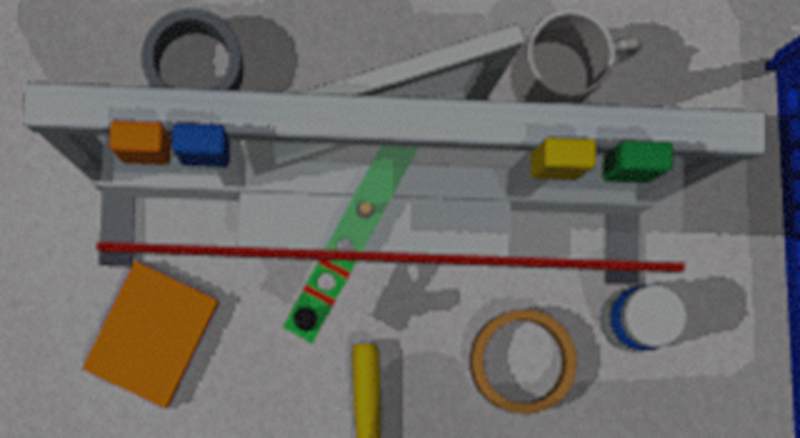

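View pics/sidez.png

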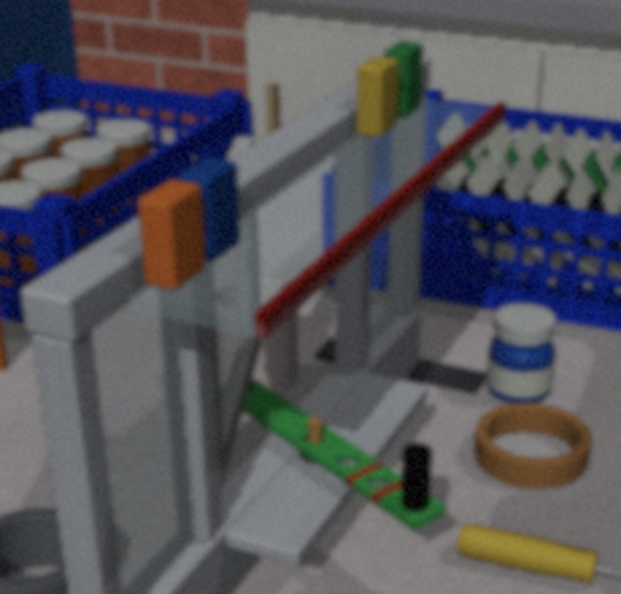

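```bash
python3 - <<'E'
from h import *
from scipy.optimize import least_squares
k=stayp(.349,-.467,200,up=51)
T=[([-15,250,290],(200,173.8)),([-15,-250,290],(495.6,185)),([15,250,290],(200,159)),([15,-250,290],(495.6,169.8)),([-30,10,90],(336.4,208.2)),(k,(312,252.6)),([-95,200,266],(228.8,223.8)),([-95,-200,266],(463.2,231.8))]
S=[([-95,200,264],(277.5,209)),([-95,-200,264],(366.5,130.5)),(k,(334.8,257)),([-30,10,90],(296.7,245.6))]
eT,eS=ext("top"),ext("side")
def f(s):
    return np.r_[(proj("top",S2W([p for p,_ in T],s),eT)-[q for _,q in T]).ravel(),(proj("side",S2W([p for p,_ in S],s),eS)-[q for _,q in S]).ravel()]
r=least_squares(f,[600,0,0],loss='soft_l1',x_scale=[10,10,.01]); print(r.x, np.round(f(r.x).reshape(-1,2),1))
s=r.x; np.save('s.npy',s)
print('pin',S2W([-30,10,90],s),'knob0',S2W(stayp(.349,-.467,200,up=34),s),'knobF',S2W(stayp(1.047,.155,200,up=34),s),'edge',S2W([[-95,-200,262],[-95,200,262]],s))
for l,px in [("tape",(400,269)),("can cap top z75",(451,251)),("pack",(251,258)),("sd handle",(336,283)),("sd tip",(342,347))]:
    R,t,m=eT; z=75 if 'can' in l else 15
    u=cv2.undistortPoints(np.array([[px]],float),m['camera_matrix'],np.array([m['k1'],0,0,0.]))[0,0]
    d=R.T@np.r_[u,1]; c=-R.T@t; print(l,(c+d*(z-c[2])/d[2]).round())
E
```

```text
[ 7.05088960e+02 -6.53718970e+01 -5.57425171e-02] [[-1.   1.2]
 [ 0.9  1.1]
 [-0.1 -1.8]
 [ 1.  -1.2]
 [-0.2 -0.7]
 [-0.3 -1.1]
 [ 1.   1.7]
 [-1.4  1.7]
 [ 0.6  4.2]
 [-0.1  2.3]
 [-1.  -2.2]
 [-0.5 -1. ]]
pin [[675.69269292 -53.71601946  90.        ]] knob0 [[581.28764369   0.71280847 104.        ]] knobF [[637.70915101 -57.50738739 104.        ]] edge [[ 599.09378433 -259.76845746  262.        ]
 [ 621.37924597  139.6102578   262.        ]]
tape [ 542. -201.   15.]
can cap top z75 [ 578. -301.   75.]
pack [575. 139.  15.]
sd handle [514. -53.  15.]
sd tip [369. -63.  15.]
```

Emit:
{"name": "step_arm", "arguments": {"hand": [0, 0, 0, 0, 0, 0, 0, 0], "travel": [[0, 0, -0.05], [0, 0, -0.1], [0, 0, -0.15], [0, 0, -0.2], [0, 0, -0.25], [0, 0, -0.3], [0, 0, -0.35], [0, 0, -0.4]], "spin": [0, 0, 0, 0, 0, 0, 0, 0]}}

```text
time: 1.85
tcp_pos: [173.8, -606.4, 586.9]
ee_rot: [3.095, 0.001, 0.279]
force: [-0.9, -0.2, -0.2]
grip_width: 85.4
```

```bash
python3 - <<'E'
from plant import arm
print(arm.state())
E
```

```text
{'time': 1.85, 'joint_positions': array([ 1.21460746e+00,  5.39722539e-01,  1.25989461e-01,  5.76481284e-01,
       -7.11337194e-02,  1.98123194e+00, -4.85192212e-04]), 'qvel': array([-2.93656898e-02, -3.45160799e-01,  4.19018884e-06,  2.12923329e-01,
        4.36867357e-02,  2.26053260e-02, -1.44944909e-02]), 'tau': array([ 1.68875686e-02, -4.17849326e+01,  1.20007060e+00, -1.81602967e+01,
       -1.53093534e-01, -3.13318139e-01,  8.61791801e-02]), 'tcp_pos': array([ 173.7645578 , -606.4341    ,  586.88580472]), 'ee_rot': array([3.09496251e+00, 7.75872531e-04, 2.78909855e-01]), 'force': array([-0.87303967, -0.22501746, -0.19806954]), 'ft_torque': array([0.11066904, 0.02880794, 0.00981212]), 'grip_width': 85.40308022331982}
```

Emit:
{"name": "step_arm", "arguments": {"hand": [0, 0, 0], "travel": [[0, 0, 0], [0, 0, 0], [0, 0, 0]], "spin": [0, 0, 0]}}

```text
time: 2.15
tcp_pos: [173.3, -605.2, 581.9]
ee_rot: [3.109, -0.0, 0.279]
force: [0.2, -0.2, -0.3]
grip_width: 85.6
```

```bash
python3 - <<'E'
from plant import arm
s=arm.state(); print(s['joint_positions'],s['qvel'],s['tcp_pos'],s['ee_rot'])
E
```

```text
[ 1.21636890e+00  5.41115174e-01  1.21580702e-01  5.88037197e-01
 -6.96103916e-02  1.98170749e+00 -1.05702877e-03] [ 0.00101344  0.01139108 -0.0012995   0.00147131  0.00117875  0.00215382
  0.00071905] [ 173.32777782 -605.17284136  581.9208539 ] [ 3.10852579e+00 -3.75579196e-04  2.78962711e-01]
```

Emit:
{"name": "step_arm", "arguments": {"hand": [0, 0, 0, 0], "travel": [[0, 0, 0.05], [0, 0, 0.1], [0, 0, 0.15], [0, 0, 0.15]], "spin": [0, 0, 0, 0]}}

```text
time: 2.55
tcp_pos: [172.5, -602.3, 418.6]
ee_rot: [3.141, -0.0, 0.278]
force: [-0.4, 0.3, -2.5]
grip_width: 85.4
```

```bash
python3 - <<'E'
from plant import arm
s=arm.state(); print(s['joint_positions'],s['qvel'],s['tcp_pos'],s['ee_rot'])
E
```

```text
[ 1.19620219  0.48116889  0.11249652  1.14418612 -0.05207709  1.51842396
  0.00618666] [ 6.07280010e-04 -1.63046758e-02  8.61263983e-03 -3.77083511e-01
 -4.70805545e-03  5.71089027e-02  3.54729823e-04] [ 172.48554081 -602.25973463  418.58504845] [ 3.14111175e+00 -2.51478406e-05  2.78264129e-01]
```

Emit:
{"name": "step_arm", "arguments": {"hand": [0, 0, 0], "travel": [[0, 0, 0], [0, 0, 0], [0, 0, 0]], "spin": [0, 0, 0]}}

```text
time: 2.85
tcp_pos: [175.5, -613.2, 439.8]
ee_rot: [3.092, -0.0, 0.279]
force: [-0.5, 0.9, 0.6]
grip_width: 85.4
```

```bash
python3 - <<'E'
from plant import arm
s=arm.state(); print(s['joint_positions'],s['qvel'],s['tcp_pos'],s['ee_rot'])
E
```

```text
[ 1.19616379  0.47257004  0.11415575  1.10269865 -0.05220537  1.51923257
  0.00620311] [-2.94103493e-04  1.65806727e-06 -6.72932964e-04  3.25345635e-02
  8.85850539e-04 -6.13389781e-03  2.33003834e-03] [ 175.49343808 -613.21623279  439.76088283] [ 3.09185623e+00 -2.54405610e-05  2.78996609e-01]
```

```bash
cat >> h.py <<'E'
def Rt():
    s=arm.state(); return Ro.from_euler('xyz',s['ee_rot']).as_matrix(), s['tcp_pos'], s
def togo(P):
    R,p,s=Rt(); return np.round(R.T@(np.asarray(P)-p)/1000,4)
E
python3 - <<'E'
from h import *
print(togo([350,-310,480]))
E
```

```text
[ 0.2513 -0.2411 -0.0523]
```

Emit:
{"name": "step_arm", "arguments": {"hand": [0, 0, 0, 0, 0, 0, 0, 0, 0, 0, 0, 0], "travel": [[0.021, -0.02, -0.004], [0.042, -0.04, -0.009], [0.063, -0.06, -0.013], [0.084, -0.08, -0.017], [0.105, -0.1, -0.022], [0.126, -0.12, -0.026], [0.147, -0.14, -0.03], [0.168, -0.16, -0.035], [0.188, -0.18, -0.039], [0.21, -0.2, -0.043], [0.23, -0.22, -0.047], [0.251, -0.241, -0.052]], "spin": [-8, -16, -24, -32, -40, -48, -56, -64, -72, -80, -88, -96]}}

```text
time: 4.05
tcp_pos: [351.0, -308.2, 481.0]
ee_rot: [-3.141, 0.045, 1.959]
force: [0.8, -0.3, -0.4]
grip_width: 85.5
```

```bash
python3 - <<'E'
from h import *
R,p,s=Rt();print(s['joint_positions'],s['qvel'],p,s['ee_rot'],R[:,2],s['time'])
print(togo([540,-30,540]))
E
```

```text
[ 0.92113636  0.16161949 -0.32507932  1.44870245  0.07659983  1.5021995
  0.98510278] [-0.30112648 -0.1097855  -0.38615875  0.03679988  0.04617988  0.09846548
  0.7081662 ] [ 350.95272153 -308.22053274  480.95531601] [-3.14132001  0.04508969  1.95875713] [ 0.01679934 -0.04182773 -0.9989836 ] 4.05
[ 0.1832  0.2802 -0.0674]
```

Emit:
{"name": "step_arm", "arguments": {"hand": [0, 0, 0, 0, 0, 0, 0, 0, 0, 0, 0], "travel": [[0.018, 0.028, -0.007], [0.036, 0.056, -0.014], [0.055, 0.084, -0.02], [0.073, 0.112, -0.027], [0.092, 0.14, -0.034], [0.11, 0.168, -0.04], [0.128, 0.196, -0.047], [0.146, 0.224, -0.054], [0.165, 0.252, -0.06], [0.183, 0.28, -0.067], [0.183, 0.28, -0.067]], "spin": [-6.5, -13, -19.5, -26, -32.5, -39, -45.5, -52, -58.5, -64.5, -64.5]}}

```text
time: 5.15
tcp_pos: [542.2, -26.6, 538.8]
ee_rot: [-3.111, 0.019, 3.088]
force: [0.2, -0.3, 1.0]
grip_width: 86.0
```

```bash
python3 - <<'E'
from h import *
R,p,s=Rt();print(s['joint_positions'],s['qvel'],p,s['ee_rot'],R[:,2],s['time'])
E
```

```text
[ 0.38599283  0.36784118 -0.68491501  1.06493733  0.26966792  1.77007422
  1.30873162] [ 0.05421427 -0.0314684   0.0659051   0.04205499  0.01940022  0.00902898
 -0.02186011] [542.21244226 -26.57039852 538.79103277] [-3.11142985  0.01937901  3.08815307] [ 0.01773046 -0.03114976 -0.99935746] 5.15
```

Emit:
{"name": "step_arm", "arguments": {"hand": [0, 0, 0], "travel": [[-0.01, 0, -0.045], [-0.02, 0, -0.09], [-0.03, 0, -0.135]], "spin": [0, 0, 0]}}

```text
time: 5.45
tcp_pos: [556.3, -33.8, 590.1]
ee_rot: [-3.111, -0.007, 3.07]
force: [1.5, -0.2, -1.0]
grip_width: 85.1
```

Emit:
{"name": "step_arm", "arguments": {"hand": [0], "travel": [[-0.015, 0, -0.048]], "spin": [0]}}

```text
time: 5.55
tcp_pos: [559.3, -35.1, 598.8]
ee_rot: [-3.112, 0.0, 3.066]
force: [0.9, 0.0, -0.5]
grip_width: 85.3
```

Emit:
{"name": "step_arm", "arguments": {"hand": [0], "travel": [[-0.015, 0, -0.048]], "spin": [0]}}

```text
time: 5.65
tcp_pos: [562.4, -34.9, 615.2]
ee_rot: [-3.111, 0.031, 3.067]
force: [0.5, -0.8, -1.1]
grip_width: 85.4
```

```bash
python3 - <<'E'
from h import *
R,p,s=Rt();print(s['joint_positions'],s['qvel'],p,s['ee_rot'],R[:,2],s['time'])
E
```

```text
[-0.09072744  0.40906941  0.21794783  0.7255674  -0.0621904   1.98251834
  1.57818869] [-0.98874173  0.03454967  2.1951239  -0.48461877 -0.93772599  0.15992585
  0.62888195] [562.36272671 -34.91157344 615.16978013] [-3.1113963   0.03131383  3.06695265] [ 0.02895589 -0.03244135 -0.99905411] 5.65
```

Emit:
{"name": "step_arm", "arguments": {"hand": [0], "travel": [[-0.015, 0, -0.048]], "spin": [0]}}

```text
time: 5.75
tcp_pos: [562.6, -35.3, 631.5]
ee_rot: [-3.108, 0.072, 3.064]
force: [0.1, -0.3, 0.1]
grip_width: 85.6
```

Emit:
{"name": "step_arm", "arguments": {"hand": [0], "travel": [[-0.015, 0, -0.048]], "spin": [0]}}

```text
time: 5.85
tcp_pos: [561.2, -32.4, 646.3]
ee_rot: [-3.112, 0.107, 3.071]
force: [-0.3, 0.6, 0.2]
grip_width: 85.4
```

Emit:
{"name": "step_arm", "arguments": {"hand": [0], "travel": [[-0.015, 0, -0.048]], "spin": [0]}}

```text
time: 5.95
tcp_pos: [558.7, -31.3, 661.4]
ee_rot: [-3.113, 0.142, 3.074]
force: [0.0, 0.2, 0.4]
grip_width: 85.6
```

```bash
python3 - <<'E'
from h import *
R,p,s=Rt();print(s['joint_positions'],s['qvel'],p,s['ee_rot'],R[:,2],s['time'])
E
```

```text
[-0.09896159  0.37341999  0.21925883  0.6506441  -0.06076822  1.98222844
  1.57328831] [-5.02831472e-02 -1.30115948e-01  7.30203245e-02 -2.23330337e-01
 -1.92867971e-02 -1.99543212e-04  3.55438115e-03] [558.67375075 -31.31646581 661.39655519] [-3.11320862  0.14161711  3.07446184] [ 0.13886582 -0.0377805  -0.98959028] 5.95
```

Emit:
{"name": "step_arm", "arguments": {"hand": [0], "travel": [[-0.024, 0, -0.044]], "spin": [0]}}

```text
time: 6.05
tcp_pos: [562.8, -31.5, 675.5]
ee_rot: [-3.113, 0.181, 3.075]
force: [0.1, -0.2, -0.1]
grip_width: 85.2
```

Emit:
{"name": "step_arm", "arguments": {"hand": [0], "travel": [[-0.025, 0, -0.043]], "spin": [0]}}

```text
time: 6.15
tcp_pos: [567.8, -31.4, 687.4]
ee_rot: [-3.113, 0.215, 3.076]
force: [-1.4, -0.4, -0.7]
grip_width: 85.5
```

Emit:
{"name": "step_arm", "arguments": {"hand": [0], "travel": [[-0.027, 0, -0.042]], "spin": [0]}}

```text
time: 6.25
tcp_pos: [572.5, -31.3, 699.9]
ee_rot: [-3.113, 0.251, 3.077]
force: [0.5, 0.3, -0.4]
grip_width: 85.1
```

Emit:
{"name": "step_arm", "arguments": {"hand": [0], "travel": [[-0.028, 0, -0.041]], "spin": [0]}}

```text
time: 6.35
tcp_pos: [576.6, -31.2, 712.3]
ee_rot: [-3.112, 0.287, 3.078]
force: [-0.1, -0.3, -0.8]
grip_width: 85.3
```

Emit:
{"name": "step_arm", "arguments": {"hand": [0], "travel": [[-0.03, 0, -0.04]], "spin": [0]}}

```text
time: 6.45
tcp_pos: [580.6, -31.1, 724.9]
ee_rot: [-3.112, 0.324, 3.079]
force: [-1.0, -0.8, -0.0]
grip_width: 85.6
```

```bash
python3 - <<'E'
from h import *
R,p,s=Rt();print(s['joint_positions'],s['qvel'],p,s['ee_rot'],R[:,2],s['time'])
E
```

```text
[-0.09105286  0.39027944  0.23827233  0.45197018 -0.08411377  1.98231302
  1.57246295] [ 0.02073051  0.04997935  0.05140899 -0.40887613 -0.06443951 -0.00128259
 -0.00176105] [580.63011159 -31.1025393  724.93298454] [-3.11191664  0.32350704  3.07931835] [ 0.31529113 -0.04938925 -0.94770892] 6.45
```

Emit:
{"name": "step_arm", "arguments": {"hand": [0], "travel": [[-0.01, 0, -0.048]], "spin": [0]}}

```text
time: 6.55
tcp_pos: [566.7, -29.1, 739.8]
ee_rot: [-3.111, 0.348, 3.08]
force: [1.1, -0.6, 0.1]
grip_width: 85.5
```

Emit:
{"name": "step_arm", "arguments": {"hand": [0], "travel": [[-0.01, 0, -0.048]], "spin": [0]}}

```text
time: 6.65
tcp_pos: [548.0, -27.3, 760.2]
ee_rot: [-3.11, 0.384, 3.081]
force: [0.1, -1.0, 0.6]
grip_width: 85.6
```

Emit:
{"name": "step_arm", "arguments": {"hand": [0], "travel": [[-0.01, 0, -0.048]], "spin": [0]}}

```text
time: 6.75
tcp_pos: [529.9, -25.5, 778.7]
ee_rot: [-3.11, 0.417, 3.083]
force: [0.2, 0.1, 0.2]
grip_width: 85.1
```

```bash
python3 - <<'E'
from h import *
R,p,s=Rt();print(s['joint_positions'],s['qvel'],p,s['ee_rot'],R[:,2],s['time'])
E
```

```text
[-0.15158351  0.28869452  0.29633195  0.46152002 -0.08141394  1.98239124
  1.57209019] [-0.24415908 -0.34172444  0.22972485  0.02456039  0.00837049  0.00049736
 -0.00156646] [529.91656636 -25.45220884 778.66098457] [-3.11003634  0.41734664  3.08263026] [ 0.40257119 -0.05537011 -0.91371253] 6.75
```

Emit:
{"name": "step_arm", "arguments": {"hand": [0], "travel": [[-0.02, 0, -0.045]], "spin": [0]}}

```text
time: 6.85
tcp_pos: [520.1, -24.4, 795.6]
ee_rot: [-3.109, 0.455, 3.084]
force: [-0.9, -0.0, 1.0]
grip_width: 85.3
```

Emit:
{"name": "step_arm", "arguments": {"hand": [0], "travel": [[-0.02, 0, -0.045]], "spin": [0]}}

```text
time: 6.95
tcp_pos: [511.8, -23.1, 809.2]
ee_rot: [-3.108, 0.486, 3.085]
force: [0.8, 0.5, -0.1]
grip_width: 85.4
```

Emit:
{"name": "step_arm", "arguments": {"hand": [0], "travel": [[-0.02, 0, -0.045]], "spin": [0]}}

```text
time: 7.05
tcp_pos: [501.7, -21.7, 823.4]
ee_rot: [-3.107, 0.518, 3.086]
force: [-0.0, 0.5, 0.4]
grip_width: 85.2
```

Emit:
{"name": "step_arm", "arguments": {"hand": [0], "travel": [[-0.02, 0, -0.045]], "spin": [0]}}

```text
time: 7.15
tcp_pos: [490.2, -20.3, 838.0]
ee_rot: [-3.105, 0.55, 3.087]
force: [0.1, 0.1, -0.8]
grip_width: 85.3
```

Emit:
{"name": "step_arm", "arguments": {"hand": [0], "travel": [[-0.02, 0, -0.045]], "spin": [0]}}

```text
time: 7.25
tcp_pos: [477.4, -18.8, 852.8]
ee_rot: [-3.104, 0.584, 3.089]
force: [-0.1, -0.2, -0.7]
grip_width: 86.0
```

```bash
python3 - <<'E'
from h import *
R,p,s=Rt();print(s['joint_positions'],s['qvel'],p,s['ee_rot'],R[:,2],s['time'])
E
```

```text
[-0.26195659  0.19946794  0.42212455  0.38844924 -0.09348218  1.98207981
  1.57177636] [-0.31322934 -0.20580691  0.32896195 -0.1230249  -0.01790107  0.00147955
 -0.00335298] [477.3725303 -18.7913322 852.8022259] [-3.10431018  0.58395636  3.08890414] [ 0.54821831 -0.0662372  -0.83370817] 7.25
```

Emit:
{"name": "step_arm", "arguments": {"hand": [0], "travel": [[-0.025, 0, -0.042]], "spin": [0]}}

```text
time: 7.35
tcp_pos: [468.4, -17.8, 867.3]
ee_rot: [-3.104, 0.62, 3.09]
force: [-0.3, 1.1, 0.5]
grip_width: 85.1
```

Emit:
{"name": "step_arm", "arguments": {"hand": [0], "travel": [[-0.025, 0, -0.042]], "spin": [0]}}

```text
time: 7.45
tcp_pos: [459.7, -16.5, 880.2]
ee_rot: [-3.102, 0.652, 3.092]
force: [0.2, -1.0, -1.0]
grip_width: 85.2
```

Emit:
{"name": "step_arm", "arguments": {"hand": [0], "travel": [[0, 0, 0]], "spin": [0]}}

```text
time: 7.55
tcp_pos: [457.9, -17.0, 882.2]
ee_rot: [-3.103, 0.656, 3.092]
force: [0.1, 0.0, -0.5]
grip_width: 85.4
```

```bash
python3 - <<'E'
from h import *
R,p,s=Rt();print(s['joint_positions'],s['qvel'],p,s['ee_rot'],R[:,2],s['time'])
print(togo([500,-20,500]))
print(togo([500,0,230]))
E
```

```text
[-0.30706566  0.17348487  0.4767411   0.34307252 -0.10178772  1.98237021
  1.57137484] [ 0.01875439  0.03083373 -0.0214228   0.05463225  0.00502042 -0.00718214
  0.00119834] [457.89425861 -16.96081848 882.20479273] [-3.10269007  0.65639326  3.09171678] [ 0.60710452 -0.0692462  -0.79159906] 7.55
[0.1998 0.0118 0.3283]
[0.3654 0.0401 0.5407]
```

Emit:
{"name": "step_arm", "arguments": {"hand": [0, 0, 0, 0, 0, 0, 0, 0, 0, 0], "travel": [[0.02, 0.001, 0.033], [0.04, 0.002, 0.066], [0.06, 0.004, 0.098], [0.08, 0.005, 0.131], [0.1, 0.006, 0.164], [0.12, 0.007, 0.197], [0.14, 0.008, 0.23], [0.16, 0.01, 0.263], [0.18, 0.011, 0.295], [0.2, 0.012, 0.328]], "spin": [0, 0, 0, 0, 0, 0, 0, 0, 0, 0]}}

```text
time: 8.55
tcp_pos: [498.8, -19.4, 493.9]
ee_rot: [-3.102, 0.647, 3.093]
force: [0.6, 0.7, -0.2]
grip_width: 85.4
```

```bash
python3 - <<'E'
from h import *
R,p,s=Rt();print(s['joint_positions'],s['qvel'],p,s['ee_rot'],R[:,2],s['time'])
print(togo([513,8,195]))
E
```

```text
[-0.60090178 -0.12152656  0.4511607   1.8518731   0.2895348   0.78405621
  1.23214563] [ 0.07152276  0.19286972  0.12915174  0.90395439  0.04787774 -1.09096662
 -0.12530285] [498.78273399 -19.4038291  493.93816646] [-3.10169527  0.64694882  3.0926029 ] [ 0.59959908 -0.06933244 -0.79729164] 8.55
[0.1699 0.0379 0.245 ]
```

Emit:
{"name": "step_arm", "arguments": {"hand": [0, 0, 0, 0, 0, 0, 0, 0], "travel": [[0.02, 0.005, 0.032], [0.045, 0.01, 0.064], [0.068, 0.015, 0.096], [0.09, 0.02, 0.13], [0.112, 0.025, 0.163], [0.137, 0.031, 0.196], [0.16, 0.036, 0.23], [0.17, 0.038, 0.245]], "spin": [0, 0, 0, 0, 0, 0, 0, 0]}}

```text
time: 9.35
tcp_pos: [501.3, 2.9, 233.4]
ee_rot: [-3.079, 0.59, 3.099]
force: [-0.1, 1.2, 0.1]
grip_width: 85.4
```

```bash
python3 - <<'E'
from h import *
R,p,s=Rt();print(s['joint_positions'],s['qvel'],p,s['ee_rot'],R[:,2],s['time'])
print(togo([592.6,-.6,90]))
im=eyes.capture("wrist"); cv2.imwrite("pics/w1.png",im[:,:,::-1])
S=np.load('s.npy')
k0=S2W(stayp(.349,-.467,200,up=51),S); print('pred knobtop',proj("wrist",k0), 'pin',proj("wrist",S2W([-30,10,90],S)))
print('knob base',proj("wrist",S2W(stayp(.349,-.467,200,up=6),S)))
E
```

```text
[-0.52870876  0.23724632  0.46405679  2.32332841  0.93333914  0.04976697
  0.48141451] [ 0.8180198   0.0951527  -1.02052102  0.0829931   2.15429182  0.37858754
 -2.1781968 ] [501.28291686   2.85860326 233.43403713] [-3.07860099  0.58999314  3.09943984] [ 0.55210593 -0.08629259 -0.82929647] 9.35
[0.0039 0.0111 0.1697]
pred knobtop [[336.32402178 228.62189678]] pin [[283.55938614 268.02297431]]
knob base [[338.08182914 183.01517278]]
```

View pics/w1.png

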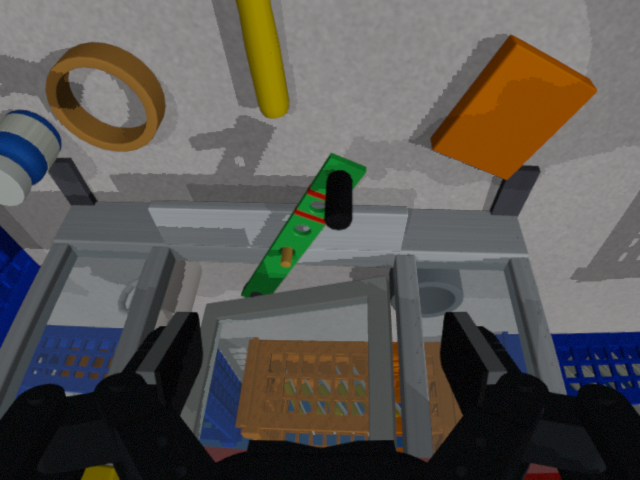

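```bash
python3 - <<'E'
from h import *
R,p,s=Rt();print(s['joint_positions'],s['qvel'],p,s['ee_rot'],R[:,2],s['time'])
print(togo([545,5,165]))
E
```

```text
[-0.52356868  0.23754702  0.45828608  2.32549896  0.94153258  0.05221783
  0.47371577] [-0.03463378 -0.03531535  0.0749416  -0.00450462 -0.43704166 -0.04953578
  0.49362326] [499.74221477   2.19296385 232.07815214] [-3.07681689  0.58608097  3.09971906] [ 0.54874679 -0.08777871 -0.83136747] 9.4
[-0.0005  0.0099  0.0804]
```

Emit:
{"name": "step_arm", "arguments": {"hand": [0, 0, 0, 0], "travel": [[0, 0.004, 0.03], [0, 0.007, 0.055], [0, 0.01, 0.08], [0, 0.01, 0.08]], "spin": [0, 0, 0, 0]}}

```text
time: 9.8
tcp_pos: [523.5, -4.7, 183.3]
ee_rot: [-3.034, 0.549, 3.11]
force: [-0.3, -0.0, -0.7]
grip_width: 85.4
```

```bash
python3 - <<'E'
from h import *
R,p,s=Rt();print(s['joint_positions'],s['qvel'],p,s['ee_rot'],R[:,2],s['time'])
S=np.load('s.npy')
print('pred knobtop',proj("wrist",S2W(stayp(.349,-.467,200,up=51),S)), 'pin',proj("wrist",S2W([-30,10,90],S)),'knob base',proj("wrist",S2W(stayp(.349,-.467,200,up=6),S)),'hole c',proj("wrist",S2W(stayp(.349,-.467,162,up=6),S)))
im=eyes.capture("wrist"); cv2.imwrite("pics/w2.png",im[:,:,::-1])
E
```

```text
[-0.22513769  0.35719072  0.1008413   2.29939295  1.80289408  0.16508421
 -0.39375972] [ 0.74997835  0.31848203 -0.92304938 -0.04083933  2.16860295  0.3926991
 -2.17560399] [523.46530608  -4.72673017 183.29721539] [-3.03378149  0.54910632  3.11019616] [ 0.51526133 -0.1238382  -0.84803883] 9.8
pred knobtop [[348.76963833 273.40942804]] pin [[287.68210519 308.58095879]] knob base [[352.12098866 216.56389436]] hole c [[326.78818567 248.21660399]]
```

View pics/w2.png

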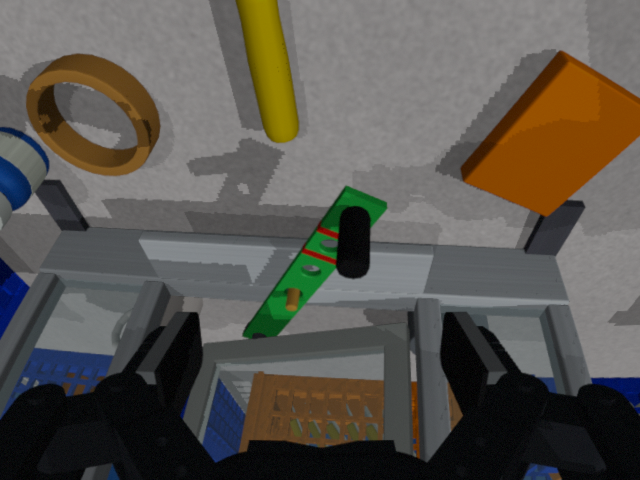

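```bash
cat > kin.py <<'E'
import numpy as np, itertools
from scipy.optimize import least_squares
from scipy.spatial.transform import Rotation as Ro
D=[([1.26548031,.61592345,-.01258334,1.42494068,.0080699,1.10339995,-.04041995],[178.674,-624.145,230.122],[-3.13897,0,.278822]),
([1.2146,.539722,.12599,.576481,-.0711337,1.98123,-.000485],[173.76,-606.43,586.89],[3.09496,.00078,.27891]),
([1.19616379,.47257004,.11415575,1.10269865,-.05220537,1.51923257,.00620311],[175.493,-613.216,439.76],[3.09186,0,.279]),
([.92113636,.16161949,-.32507932,1.44870245,.07659983,1.5021995,.98510278],[350.95,-308.22,480.955],[-3.14132,.04509,1.95876]),
([.38599283,.36784118,-.68491501,1.06493733,.26966792,1.77007422,1.30873162],[542.21,-26.57,538.79],[-3.11143,.01938,3.08815]),
([-.30706566,.17348487,.4767411,.34307252,-.10178772,1.98237021,1.57137484],[457.894,-16.96,882.2],[-3.1027,.65639,3.0917]),
([-.60090178,-.12152656,.4511607,1.8518731,.2895348,.78405621,1.23214563],[498.78,-19.4,493.94],[-3.1017,.64695,3.0926]),
([-.52356868,.23754702,.45828608,2.32549896,.94153258,.05221783,.47371577],[499.74,2.19,232.08],[-3.07682,.58608,3.09972]),
([-.22513769,.35719072,.1008413,2.29939295,1.80289408,.16508421,-.39375972],[523.465,-4.727,183.297],[-3.03378,.54911,3.1102])]
def fk(q,x,sg):
    h,a,b,t,e1,e2,f,c=x; z=lambda a:Ro.from_euler('z',a).as_matrix(); y=lambda a:Ro.from_euler('y',a).as_matrix()
    R=z(sg[0]*q[0]);p=np.array([0,0,h]);R=R@y(q[1])@z(sg[1]*q[2]);p=p+R@[e1,0,a]
    R=R@y(q[3]);p=p+R@[e2,0,0];R=R@z(sg[2]*q[4]);p=p+R@[0,0,b];R=R@y(q[5]);p=p+R@[f,0,0];R=R@z(sg[3]*q[6]+c);p=p+R@[0,0,t];return R,p
def fit():
    best=None
    for sg in itertools.product([-1,1],repeat=4):
      if sg[0]==1: continue
      for c0 in (0,1.57,-1.57,3.14):
        def r(x):
            o=[]
            for q,p,e in D:
                R,pp=fk(q,x,sg); o+=list(pp-p)+list(300*Ro.from_matrix(R.T@Ro.from_euler('xyz',e).as_matrix()).as_rotvec())
            return np.array(o)
        s=least_squares(r,[350,400,400,250,0,0,0,c0])
        if best is None or s.cost<best[0]: best=(s.cost,s.x,sg,r(s.x))
    return best
E
python3 - <<'E'
from kin import *
b=fit(); print(b[0],b[1].round(1),b[2]); print(b[3].reshape(-1,6).round(1)); np.savez('kin.npz',x=b[1],sg=b[2])
E
```

```text
1582.4123827854746 [266.  565.1 378.3 325.9  -2.1   4.9  14.1   1.6] (-1, -1, -1, -1)
[[19.5 10.5 -3.3  0.   0.  -0. ]
 [21.2  6.5  1.3  0.  -0.   0. ]
 [20.5  9.3 -1.5  0.  -0.  -0. ]
 [ 8.6 18.5  0.3 -0.  -0.  -0. ]
 [-1.7 16.8  3.4 -0.  -0.   0. ]
 [ 6.4 20.5  3.1  0.   0.   0. ]
 [-5.8 13.8 -4.3 -0.  -0.   0. ]
 [-1.9  6.7 -3.1 -0.   0.  -0. ]
 [11.3  5.9  4.  -0.  -0.  -0. ]]
```

```bash
cat > kin2.py <<'E'
from kin import D
import numpy as np
from scipy.optimize import least_squares
from scipy.spatial.transform import Rotation as Ro
Z=lambda a:Ro.from_euler('z',a).as_matrix(); Y=lambda a:Ro.from_euler('y',a).as_matrix()
def fk(q,x):
    x=np.asarray(x); R=Z(-q[0]); p=np.array([0,0,x[0]])
    R=R@Y(q[1])@Z(-q[2]); p=p+R@[x[1],x[2],x[3]]
    R=R@Y(q[3])@Z(-q[4]); p=p+R@[x[4],x[5],x[6]]
    R=R@Y(q[5]); p=p+R@[x[7],x[8],0]
    R=R@Z(-q[6]+np.pi/2); p=p+R@[x[10],x[11],x[9]]
    return R,p
def load(): return np.load('kin2.npy')
LO=np.array([-3.12,-.3,-1.34,.26,-1.36,.01,-2.84])+.02; HI=np.array([3.12,2.06,1.32,2.42,4.5,1.98,2.84])-.02
def ik(P,R,q0,x,w=300):
    f=lambda q:(lambda T:np.r_[T[1]-P,w*Ro.from_matrix(T[0].T@R).as_rotvec(),2*(q-q0)])(fk(q,x))
    s=least_squares(f,np.clip(q0,LO+1e-3,HI-1e-3),bounds=(LO,HI)); T=fk(s.x,x); return s.x,np.linalg.norm(T[1]-P),np.linalg.norm(Ro.from_matrix(T[0].T@R).as_rotvec())
E
python3 - <<'E'
from kin2 import *
r=lambda x:np.concatenate([fk(q,x)[1]-p for q,p,e in D]+[1e-2*(x-[280,0,0,500,0,0,400,0,0,300,0,0])])
s=least_squares(r,[280,0,0,500,0,0,400,0,0,300,0,0]); print(s.x.round(1)); print(s.fun[:27].reshape(-1,3).round(1)); np.save('kin2.npy',s.x)
for q,p,e in D: print((Ro.from_matrix(fk(q,s.x)[0].T@Ro.from_euler('xyz',e).as_matrix()).as_rotvec()).round(3))
E
```

```text
[ 2.734e+02 -2.000e+00 -2.410e+01  5.469e+02 -1.500e+00 -3.000e-01
  3.713e+02 -4.000e-01 -3.000e-01  3.229e+02  3.500e+00  3.900e+00]
[[ 0.8 -0.6  1. ]
 [ 0.4  1.4  1.1]
 [ 0.5  0.5  1.3]
 [ 1.5  0.9 -1.4]
 [ 1.6  0.4 -3.9]
 [-2.3  0.   0.5]
 [ 0.9 -1.6 -0.3]
 [-0.5 -0.5  1.7]
 [ 1.4  0.4 -0. ]]
[0. 0. 0.]
[ 0. -0.  0.]
[ 0. -0. -0.]
[-0. -0. -0.]
[-0. -0.  0.]
[0. 0. 0.]
[-0. -0.  0.]
[-0.  0. -0.]
[-0. -0. -0.]
```

```bash
cat > plan.py <<'E'
from h import *
S=np.load('s.npy')
def tcp_for(h,hd,lift,R,up=34):
    g=S2W(stayp(h,hd,200,lift=lift,up=up),S)[0]; return g+R[:,2]*18.7
def lean(L,yaw=S[2]):
    return Ro.from_euler('xyz',[np.pi,L,np.pi+yaw]).as_matrix()
WP=[('k0',.349,-.467,0),('lift',.349,-.467,.3),('m1',.6,-.25,.28),('m2',.85,-.03,.22),('cl',1.047,.155,.18),('c',1.047,.155,0)]
E
python3 - <<'E'
from plan import *; from kin2 import *
x=load()
print(lean(.6).round(2))
for L in (.53,.6,.66,.72):
  for nm,q0 in (('unfl',[-.5,.2,.45,2.2,.3,.3,1.2]),('unfl2',[.3,.2,-.45,2.2,-.3,.3,1.8]),('flip',[-.1,.3,0,2.3,3,.2,-1.5])):
    q=np.array(q0,float)
    for w in [('stand',0,0,0)]+WP:
        R=lean(L)
        if w[0]=='stand': P=tcp_for(.349,-.467,0,R)-70*R[:,2]
        else: P=tcp_for(*w[1:],R)
        for _ in range(3): q,ep,eo=ik(P,R,q,x)
        print(L,nm,w[0],P.round(),q.round(2),round(ep,1),round(eo,3))
E
```

```text
[[-0.82  0.06  0.56]
 [ 0.05  1.   -0.03]
 [-0.56  0.   -0.83]]
0.53 unfl stand [555.   2. 148.] [ 0.28  0.48 -0.49  2.25  1.84  0.31 -0.36] 0.0 0.0
0.53 unfl k0 [591.   0.  88.] [ 0.33  0.67 -0.58  2.21  2.04  0.45 -0.51] 0.0 0.0
0.53 unfl lift [607.  -9. 145.] [ 0.34  0.55 -0.55  2.12  1.63  0.34 -0.09] 0.0 0.0
0.53 unfl m1 [624. -29. 142.] [ 0.36  0.58 -0.53  2.08  1.59  0.31  0.  ] 0.0 0.0
0.53 unfl m2 [641. -45. 131.] [ 0.38  0.61 -0.51  2.04  1.6   0.3   0.03] 0.0 0.0
0.53 unfl cl [656. -57. 123.] [ 0.39  0.64 -0.5   2.    1.57  0.29  0.09] 0.0 0.0
0.53 unfl c [647. -58.  88.] [ 0.46  0.72 -0.61  2.05  1.84  0.39 -0.15] 0.0 0.0
0.53 unfl2 stand [555.   2. 148.] [ 0.54  0.58 -0.9   2.25  1.72  0.55 -0.21] 0.0 0.0
0.53 unfl2 k0 [591.   0.  88.] [ 0.51  0.76 -0.88  2.21  1.91  0.65 -0.32] 0.0 0.0
0.53 unfl2 lift [607.  -9. 145.] [ 0.56  0.65 -0.92  2.12  1.62  0.58 -0.03] 0.0 0.0
0.53 unfl2 m1 [624. -29. 142.] [ 0.59  0.68 -0.9   2.08  1.6   0.56  0.04] 0.0 0.0
0.53 unfl2 m2 [641. -45. 131.] [ 0.6   0.71 -0.88  2.04  1.61  0.55  0.08] 0.0 0.0
0.53 unfl2 cl [656. -57. 123.] [ 0.61 
[... 5211 characters left out ...]
 -0.05  2.15  3.07  0.35 -1.48] 0.0 0.0
0.72 unfl2 c [650. -58.  90.] [ 0.1   0.69 -0.06  2.19  3.08  0.46 -1.49] 0.0 0.0
0.72 flip stand [548.   3. 143.] [-0.34  0.53  0.34  2.4   3.29  0.47 -1.89] 5.9 0.02
0.72 flip k0 [594.   0.  90.] [-0.29  0.7   0.31  2.35  3.28  0.6  -1.9 ] 0.0 0.0
0.72 flip lift [610.  -9. 148.] [-0.26  0.56  0.3   2.27  3.34  0.4  -1.91] 0.0 0.0
0.72 flip m1 [627. -30. 144.] [-0.19  0.58  0.26  2.23  3.39  0.38 -1.92] 0.0 0.0
0.72 flip m2 [643. -45. 133.] [-0.13  0.62  0.24  2.19  3.43  0.39 -1.92] 0.0 0.0
0.72 flip cl [659. -57. 125.] [-0.09  0.64  0.22  2.15  3.46  0.38 -1.93] 0.0 0.0
0.72 flip c [650. -58.  90.] [-0.1   0.72  0.24  2.19  3.43  0.49 -1.91] 0.0 0.0
```

```bash
python3 - <<'E'
from plan import *; from kin2 import *
x=load(); R,p,s=Rt(); print(p,s['qvel'].round(2),s['joint_positions'].round(2),R[:,2])
print(togo([500,40,480]))
q=s['joint_positions']
for P in ([520,10,280],[510,25,380],[500,40,480],[500,100,650],[480,180,750],[450,200,850]):
    q,ep,eo=ik(np.array(P,float),R,q,x); print(P,q.round(2),round(ep,1),round(eo,3))
E
```

```text
[524.17998414  -5.01647013 182.06645493] [-0.07 -0.04  0.1  -0.   -0.43 -0.06  0.48] [-0.22  0.36  0.1   2.3   1.81  0.17 -0.4 ] [ 0.51440054 -0.12398216 -0.84854022]
[-0.1334  0.0152 -0.2708]
[520, 10, 280] [ 0.09  0.17 -0.33  2.17  0.81  0.41  0.6 ] 0.1 0.0
[510, 25, 380] [ 0.11  0.04 -0.36  2.    0.44  0.65  0.96] 0.0 0.0
[500, 40, 480] [ 0.09 -0.04 -0.37  1.78  0.32  0.92  1.1 ] 0.0 0.0
[500, 100, 650] [-0.01  0.02 -0.46  1.27  0.36  1.42  1.07] 0.0 0.0
[480, 180, 750] [-0.29  0.15 -0.53  0.83  0.57  1.82  0.95] 0.0 0.0
[450, 200, 850] [-1.14  0.31  1.09  0.44 -0.08  1.96  1.3 ] 15.9 0.066
```

Emit:
{"name": "step_arm", "arguments": {"hand": [0, 0, 0, 0, 0, 0, 0, 0, 0, 0], "travel": [[-0.015, 0.002, -0.03], [-0.03, 0.003, -0.06], [-0.044, 0.005, -0.09], [-0.06, 0.007, -0.12], [-0.074, 0.008, -0.15], [-0.09, 0.01, -0.18], [-0.104, 0.012, -0.21], [-0.12, 0.014, -0.24], [-0.133, 0.015, -0.27], [-0.133, 0.015, -0.27]], "spin": [0, 0, 0, 0, 0, 0, 0, 0, 0, 0]}}

```text
time: 10.85
tcp_pos: [500.2, 43.5, 488.7]
ee_rot: [-3.041, 0.563, 3.113]
force: [0.3, 0.4, -0.1]
grip_width: 85.2
```

```bash
python3 - <<'E'
from plan import *; from kin2 import *
x=load(); R,p,s=Rt(); print(p,s['qvel'].round(2),s['joint_positions'].round(2),R[:,2])
print(togo([470,190,760]))
E
```

```text
[500.15389293  43.49999104 488.6693612 ] [ 0.01  0.05  0.02  0.14  0.02 -0.03 -0.03] [ 0.05 -0.03 -0.32  1.76  0.32  0.92  1.11] [ 0.52832961 -0.11558363 -0.84113509]
[-0.1159  0.1199 -0.2611]
```

Emit:
{"name": "step_arm", "arguments": {"hand": [0, 0, 0, 0, 0, 0, 0, 0], "travel": [[-0.015, 0.016, -0.034], [-0.03, 0.031, -0.068], [-0.045, 0.046, -0.102], [-0.06, 0.061, -0.135], [-0.075, 0.077, -0.168], [-0.09, 0.092, -0.2], [-0.105, 0.107, -0.234], [-0.116, 0.12, -0.261]], "spin": [0, 0, 0, 0, 0, 0, 0, 0]}}

```text
time: 11.65
tcp_pos: [472.5, 190.5, 752.6]
ee_rot: [-3.034, 0.548, 3.119]
force: [0.4, 1.0, 0.6]
grip_width: 85.4
```

```bash
python3 - <<'E'
from plan import *; from kin2 import *
x=load(); R,p,s=Rt(); print(p,s['qvel'].round(2),s['joint_positions'].round(2),R[:,2])
q=s['joint_positions']
# simulate single-row pushes: target offset in world dirs, DLS-like
for d in ([0.15,.05,1],[0,.2,1],[-.2,.2,1]):
    d=np.array(d)/np.linalg.norm(d)
    qq,Rr,pp=q,R,p
    for i in range(6):
        qq,_,_=ik(pp+48*d,Rr,qq,x,w=500); Rr,pp=fk(qq,x)
    print(d,qq.round(2),pp.round(),Rr[:,2].round(3),(R.T@d*.048).round(3))
E
```

```text
[472.48578571 190.49916334 752.58704501] [-0.8   0.5  -0.22 -1.43  0.76  1.16 -0.05] [-0.3   0.17 -0.57  0.8   0.6   1.84  0.94] [ 0.51497787 -0.11897515 -0.84890677]
[0.14815944 0.04938648 0.9877296 ] [-0.89  0.28  0.68  0.28  0.09  1.93  1.32] [477. 170. 886.] [ 0.679 -0.074 -0.731] [-0.031 -0.001 -0.037]
[0.         0.19611614 0.98058068] [-1.08  0.3   0.91  0.28  0.02  1.96  1.28] [445. 209. 887.] [ 0.682 -0.064 -0.729] [-0.024  0.005 -0.041]
[-0.19245009  0.19245009  0.96225045] [-1.33  0.29  1.3   0.35 -0.12  1.96  1.3 ] [403. 212. 891.] [ 0.681 -0.063 -0.73 ] [-0.016  0.004 -0.045]
```

Emit:
{"name": "step_arm", "arguments": {"hand": [0], "travel": [[-0.024, 0.005, -0.041]], "spin": [0]}}

```text
time: 11.75
tcp_pos: [476.8, 195.0, 771.1]
ee_rot: [-3.044, 0.534, 3.121]
force: [2.7, -2.4, 0.5]
grip_width: 85.3
```

Emit:
{"name": "step_arm", "arguments": {"hand": [0], "travel": [[-0.024, 0.005, -0.041]], "spin": [0]}}

```text
time: 11.85
tcp_pos: [486.6, 186.8, 768.6]
ee_rot: [-3.054, 0.504, 3.096]
force: [0.9, -1.2, -1.6]
grip_width: 85.5
```

Emit:
{"name": "step_arm", "arguments": {"hand": [0], "travel": [[-0.024, 0.005, -0.041]], "spin": [0]}}

```text
time: 11.95
tcp_pos: [494.2, 180.1, 765.2]
ee_rot: [-3.059, 0.476, 3.077]
force: [1.5, -0.3, -0.6]
grip_width: 85.1
```

Emit:
{"name": "step_arm", "arguments": {"hand": [0], "travel": [[-0.024, 0.005, -0.041]], "spin": [0]}}

```text
time: 12.05
tcp_pos: [499.5, 179.3, 804.9]
ee_rot: [-3.024, 0.593, 3.082]
force: [0.1, 3.4, 1.4]
grip_width: 85.5
```

```bash
python3 - <<'E'
from plan import *; from kin2 import *
x=load(); R,p,s=Rt(); print(p,s['qvel'].round(2),s['joint_positions'].round(2),R[:,2],s['ee_rot'])
E
```

```text
[499.50669628 179.34721159 804.91936832] [ 0.21  0.07 -3.05 -1.17  2.21  0.17 -0.06] [-0.62  0.27 -0.06  0.49  0.54  1.95  1.11] [ 0.54745783 -0.1499877  -0.82328222] [-3.02418693  0.59349863  3.08203581]
```

Emit:
{"name": "step_arm", "arguments": {"hand": [0, 0], "travel": [[0, 0, 0], [0, 0, 0]], "spin": [0, 0]}}

```text
time: 12.25
tcp_pos: [490.4, 197.7, 808.4]
ee_rot: [-3.05, 0.594, 3.122]
force: [0.1, -0.0, -0.6]
grip_width: 85.3
```

```bash
python3 - <<'E'
from plan import *; from kin2 import *
x=load(); R,p,s=Rt(); print(p,s['qvel'].round(2),s['joint_positions'].round(2),R[:,2],s['ee_rot'])
print(lean(.66)[:,2])
E
```

```text
[490.44240009 197.66534751 808.39853376] [ 0.02  0.01 -0.01  0.03  0.02  0.   -0.02] [-0.62  0.26 -0.12  0.48  0.54  1.95  1.11] [ 0.55499769 -0.10257158 -0.82550387] [-3.04990996  0.59350499  3.1217766 ]
[ 0.61216455 -0.03415898 -0.78999223]
```

Emit:
{"name": "step_arm", "arguments": {"hand": [0], "travel": [[-0.02, 0.004, -0.034]], "spin": [0]}}

```text
time: 12.35
tcp_pos: [497.1, 194.0, 805.2]
ee_rot: [-3.075, 0.568, 3.103]
force: [2.1, -1.2, -1.1]
grip_width: 85.2
```

Emit:
{"name": "step_arm", "arguments": {"hand": [0], "travel": [[-0.02, 0.004, -0.034]], "spin": [0]}}

```text
time: 12.45
tcp_pos: [504.1, 186.7, 806.8]
ee_rot: [-3.096, 0.56, 3.073]
force: [0.2, -0.4, -0.2]
grip_width: 85.0
```

```bash
python3 - <<'E'
from plan import *; from kin2 import *
x=load(); R,p,s=Rt(); print(p,s['qvel'].round(2),s['joint_positions'].round(2),R[:,2],s['ee_rot'])
E
```

```text
[504.09887498 186.68684932 806.78837937] [-0.47  0.21  2.25 -0.39 -1.56  0.06  0.4 ] [-0.72  0.3   0.32  0.41  0.23  1.96  1.19] [ 0.52658735 -0.08235657 -0.84612243] [-3.09560897  0.56044664  3.07280467]
```

Emit:
{"name": "step_arm", "arguments": {"hand": [0], "travel": [[-0.02, 0.002, -0.034]], "spin": [0]}}

```text
time: 12.55
tcp_pos: [507.6, 182.6, 814.2]
ee_rot: [-3.12, 0.57, 3.052]
force: [1.2, -1.0, 0.1]
grip_width: 85.5
```

Emit:
{"name": "step_arm", "arguments": {"hand": [0], "travel": [[-0.02, 0.002, -0.034]], "spin": [0]}}

```text
time: 12.65
tcp_pos: [511.2, 179.4, 839.1]
ee_rot: [-3.125, 0.638, 3.042]
force: [-0.3, 0.4, 0.9]
grip_width: 85.2
```

```bash
python3 - <<'E'
from plan import *; from kin2 import *
x=load(); R,p,s=Rt(); print(p,s['qvel'].round(2),s['joint_positions'].round(2),R[:,2],s['ee_rot'])
E
```

```text
[511.19853281 179.41350696 839.14140407] [ 0.49  0.14 -1.39 -1.08  0.74  0.16 -0.01] [-0.72  0.34  0.46  0.27  0.13  1.98  1.23] [ 0.59088238 -0.07530804 -0.80323516] [-3.1251397   0.63790708  3.04244952]
```

Emit:
{"name": "step_arm", "arguments": {"hand": [0], "travel": [[0, 0, 0]], "spin": [0]}}

```text
time: 12.75
tcp_pos: [509.6, 183.4, 840.1]
ee_rot: [-3.133, 0.638, 3.052]
force: [-0.1, 0.5, -0.8]
grip_width: 85.4
```

```bash
python3 - <<'E'
from plan import *; from kin2 import *
x=load(); R,p,s=Rt(); print(p,s['qvel'].round(2),s['joint_positions'].round(2),R[:,2],s['ee_rot'])
for d in ([-.5,-.2,.85],):
    d=np.array(d)/np.linalg.norm(d); print((R.T@d*.045).round(3))
E
```

```text
[509.5869976  183.39769911 840.1412096 ] [-0.01 -0.   -0.07  0.02 -0.02 -0.   -0.01] [-0.71  0.34  0.44  0.26  0.13  1.98  1.22] [ 0.59236124 -0.06154476 -0.80331837] [-3.13340534  0.63790471  3.05181452]
[-0.005 -0.011 -0.043]
```

Emit:
{"name": "step_arm", "arguments": {"hand": [0], "travel": [[-0.005, -0.011, -0.04]], "spin": [0]}}

```text
time: 12.85
tcp_pos: [498.5, 181.5, 848.1]
ee_rot: [-3.139, 0.646, 3.066]
force: [0.6, 1.5, -1.7]
grip_width: 85.3
```

Emit:
{"name": "step_arm", "arguments": {"hand": [0], "travel": [[-0.005, -0.011, -0.04]], "spin": [0]}}

```text
time: 12.95
tcp_pos: [480.8, 167.2, 867.3]
ee_rot: [3.137, 0.68, 3.06]
force: [-0.2, 0.5, 0.7]
grip_width: 85.4
```

Emit:
{"name": "step_arm", "arguments": {"hand": [0, 0], "travel": [[0, 0, 0], [0, 0, 0]], "spin": [0, 0]}}

```text
time: 13.15
tcp_pos: [479.1, 164.9, 870.1]
ee_rot: [3.132, 0.685, 3.053]
force: [0.1, 0.8, -0.5]
grip_width: 85.1
```

```bash
python3 - <<'E'
from plan import *; from kin2 import *
x=load(); R,p,s=Rt(); print(p,s['qvel'].round(2),s['joint_positions'].round(2),R[:,2],s['ee_rot'])
q=s['joint_positions']
a=p.copy()
for b in ([500,30,500],[530,10,300],[550,5,150]):
    for u in np.linspace(0,1,9)[1:]:
        P=a+(np.array(b)-a)*u
        q,ep,eo=ik(P,R,q,x)
        print(P.round(),q.round(2),round(ep,1),round(eo,3))
    a=np.array(b,float)
E
```

```text
[479.13423174 164.8979012  870.06706259] [ 0.01  0.03 -0.03  0.02  0.   -0.   -0.01] [-0.82  0.3   0.76  0.26 -0.06  1.98  1.29] [ 0.63121474 -0.04640601 -0.77421859] [3.13209628 0.68526162 3.05320165]
[482. 148. 824.] [-1.08  0.13  0.71  0.7   0.21  1.71  1.18] 0.0 0.0
[484. 131. 778.] [-1.16  0.03  0.66  0.96  0.34  1.57  1.08] 0.0 0.0
[487. 114. 731.] [-1.18 -0.05  0.62  1.16  0.41  1.45  1.01] 0.0 0.0
[490.  97. 685.] [-1.17 -0.11  0.61  1.33  0.45  1.33  0.95] 0.0 0.0
[492.  81. 639.] [-1.16 -0.15  0.61  1.48  0.48  1.22  0.92] 0.0 0.0
[495.  64. 593.] [-1.15 -0.17  0.63  1.62  0.51  1.1   0.89] 0.0 0.0
[497.  47. 546.] [-1.14 -0.19  0.67  1.75  0.53  0.97  0.87] 0.0 0.0
[500.  30. 500.] [-1.12 -0.18  0.72  1.87  0.54  0.84  0.87] 0.0 0.0
[504.  28. 475.] [-1.12 -0.16  0.75  1.92  0.54  0.76  0.86] 0.0 0.0
[508.  25. 450.] [-1.11 -0.13  0.79  1.97  0.54  0.67  0.87] 0.0 0.0
[511.  22. 425.] [-1.1  -0.1   0.83  2.02  0.52  0.58  0.88] 0.0 0.0
[515.  20. 400.] [-1.09 -0.05  0.88  2.07  0.48  0.48  0.92] 0.0 0.0
[519.  18. 375.] [-1.06  0.01  0.9   2.12  0.39  0.37  1.01] 0.0 0.0
[522.  15. 350.] [-0.96  0.07  0.86  2.16  0.28  0.27  1.12] 0.0 0.0
[526.  12. 325.] [-0.82  0.12  0.75  2.2   0.18  0.18  1.22] 0.0 0.0
[530.  10. 300.] [-0.67  0.16  0.62  2.24  0.13  0.09  1.27] 0.0 0.0
[532.   9. 281.] [-0.59  0.19  0.55  2.27  0.12  0.03  1.27] 0.0 0.0
[535.   9. 262.] [-0.09  0.2  -0.04  2.29  1.71  0.14 -0.3 ] 0.3 0.002
[538.   8. 244.] [ 0.06  0.24 -0.23  2.31  1.98  0.21 -0.58] 0.0 0.0
[540.   8. 225.] [ 0.15  0.29 -0.34  2.33  2.12  0.27 -0.72] 0.0 0.0
[542.   7. 206.] [ 0.2   0.34 -0.41  2.35  2.22  0.34 -0.81] 0.0 0.0
[545.   6. 188.] [ 0.23  0.4  -0.46  2.37  2.28  0.41 -0.87] 0.0 0.0
[548.   6. 169.] [ 0.25  0.45 -0.49  2.38  2.34  0.48 -0.92] 0.0 0.0
[550.   5. 150.] [ 0.26  0.51 -0.52  2.39  2.38  0.54 -0.96] 0.0 0.0
```

```bash
python3 - <<'E'
from h import *
print(togo([515,20,400]))
E
```

```text
[ 0.2599 -0.1449  0.3933]
```

Emit:
{"name": "step_arm", "arguments": {"hand": [0, 0, 0, 0, 0, 0, 0, 0, 0, 0, 0, 0], "travel": [[0.018, -0.01, 0.028], [0.04, -0.022, 0.06], [0.065, -0.036, 0.098], [0.09, -0.05, 0.136], [0.115, -0.064, 0.174], [0.14, -0.078, 0.212], [0.165, -0.092, 0.25], [0.19, -0.106, 0.288], [0.215, -0.12, 0.326], [0.24, -0.134, 0.363], [0.26, -0.145, 0.393], [0.26, -0.145, 0.393]], "spin": [0, 0, 0, 0, 0, 0, 0, 0, 0, 0, 0, 0]}}

```text
time: 14.35
tcp_pos: [507.6, 15.5, 390.4]
ee_rot: [-3.138, 0.668, 3.054]
force: [-0.3, -0.3, -0.5]
grip_width: 85.7
```

```bash
python3 - <<'E'
from plan import *; from kin2 import *
x=load(); R,p,s=Rt(); print(p,s['qvel'].round(2),s['joint_positions'].round(2),R[:,2],s['ee_rot'])
q=s['joint_positions']; a=p
b=[565,3,170]
print(togo(b))
for u in np.linspace(0,1,9)[1:]:
        P=a+(np.array(b)-a)*u
        q,ep,eo=ik(P,R,q,x)
        print(P.round(),q.round(2),round(ep,1),round(eo,3))
E
```

```text
[507.63371092  15.52948771 390.37385691] [-0.04  0.02 -0.01 -0.2  -0.02 -0.06  0.03] [-1.42 -0.11  1.15  2.1   0.64  0.53  0.78] [ 0.61647292 -0.05803691 -0.78523427] [-3.13765996  0.66771215  3.05407712]
[ 0.0907 -0.0066  0.2091]
[515.  14. 363.] [-1.22  0.04  1.1   2.13  0.32  0.35  1.08] 0.1 0.0
[522.  12. 335.] [-0.99  0.11  0.92  2.17  0.14  0.25  1.25] 0.0 0.0
[529.  11. 308.] [-0.79  0.16  0.74  2.21  0.05  0.15  1.34] 0.0 0.0
[536.   9. 280.] [-0.63  0.21  0.58  2.24  0.01  0.06  1.37] 0.0 0.0
[543.   8. 253.] [-0.58  0.27  0.55  2.25 -1.34  0.03  2.72] 2.1 0.012
[551.   6. 225.] [-0.49  0.32  0.47  2.23 -1.34  0.03  2.72] 7.9 0.048
[558.   5. 198.] [-0.42  0.37  0.4   2.21 -1.34  0.03  2.72] 13.3 0.082
[565.   3. 170.] [-0.37  0.42  0.35  2.19 -1.34  0.03  2.72] 18.4 0.115
```

```bash
python3 - <<'E'
from plan import *; from kin2 import *
x=load(); R,p,s=Rt(); q0=s['joint_positions']
for V in ([535,120,300],[535,60,300],[535,-60,300],[535,-120,300],[535,-200,300],[600,15,350],[480,200,330]):
    q=q0; a=p; print('via',V)
    for b in (V,[565,3,170]):
      for u in np.linspace(0,1,11)[1:]:
        P=a+(np.array(b)-a)*u
        q,ep,eo=ik(P,R,q,x)
        if round(u*10)%2==0: print('  ',P.round(),q.round(2),round(ep,1),round(eo,3))
      a=np.array(b,float)
E
```

```text
via [535, 120, 300]
   [513.  36. 372.] [-1.4   0.02  1.19  2.11  0.44  0.41  0.92] 0.0 0.0
   [519.  57. 354.] [-1.3   0.11  1.11  2.13  0.31  0.34  0.99] 0.0 0.0
   [524.  78. 336.] [-1.24  0.17  1.04  2.15  0.25  0.28  1.01] 0.0 0.0
   [530.  99. 318.] [-1.21  0.23  0.98  2.16  0.21  0.24  1.  ] 0.0 0.0
   [535. 120. 300.] [-1.18  0.29  0.94  2.16  0.18  0.19  0.98] 0.0 0.0
   [541.  97. 274.] [-1.01  0.31  0.82  2.21  0.17  0.09  1.03] 0.0 0.0
   [547.  73. 248.] [-0.79  0.32  0.62  2.24  1.25  0.03 -0.01] 0.9 0.005
   [553.  50. 222.] [-0.29  0.32  0.06  2.28  2.02  0.2  -0.72] 0.0 0.0
   [559.  26. 196.] [-0.07  0.37 -0.14  2.3   2.25  0.28 -0.9 ] 0.0 0.0
   [565.   3. 170.] [ 0.07  0.44 -0.25  2.32  2.41  0.36 -1.  ] 0.0 0.0
via [535, 60, 300]
   [513.  24. 372.] [-1.4   0.01  1.22  2.12  0.42  0.4   0.96] 0.0 0.0
   [519.  33. 354.] [-1.25  0.09  1.12  2.14  0.25  0.32  1.1 ] 0.0 0.0
   [524.  42. 336.] [-1.14  0.14  1.02  2.16  0.17  0.26  1.16] 0.0 0.0
   [530.  51. 318.] [-1.06  0.18  0.93  2.18  0.11  0.2   1.19] 0.0 0.0
   [535.  60. 300.] [-1.    0.23  0.86  2.2   0.08 
[... 3439 characters left out ...]
-1.44 -0.04  1.11  2.11  0.63  0.5   0.69] 0.0 0.0
   [497.  89. 366.] [-1.47  0.02  1.08  2.13  0.64  0.48  0.6 ] 0.0 0.0
   [491. 126. 354.] [-1.51  0.09  1.07  2.14  0.62  0.46  0.52] 0.0 0.0
   [486. 163. 342.] [-1.53  0.15  1.04  2.14  0.6   0.44  0.47] 0.0 0.0
   [480. 200. 330.] [-1.56  0.22  1.02  2.13  0.56  0.42  0.42] 0.0 0.0
   [497. 161. 298.] [-1.37  0.26  0.97  2.2   0.55  0.26  0.5 ] 0.0 0.0
   [514. 121. 266.] [-1.16  0.31  0.88  2.26  0.56  0.09  0.56] 0.0 0.0
   [531.  82. 234.] [-0.58  0.29  0.3   2.29  1.83  0.17 -0.62] 0.1 0.001
   [548.  42. 202.] [-0.2   0.35 -0.03  2.31  2.24  0.26 -0.93] 0.0 0.0
   [565.   3. 170.] [ 0.03  0.44 -0.19  2.32  2.47  0.34 -1.06] 0.0 0.0
```

```bash
python3 - <<'E'
from h import *
print(togo([487,180,320]))
E
```

```text
[0.071  0.1622 0.033 ]
```

Emit:
{"name": "step_arm", "arguments": {"hand": [0, 0, 0, 0, 0, 0], "travel": [[0.014, 0.032, 0.007], [0.028, 0.064, 0.013], [0.042, 0.097, 0.02], [0.056, 0.13, 0.026], [0.071, 0.162, 0.033], [0.071, 0.162, 0.033]], "spin": [0, 0, 0, 0, 0, 0]}}

```text
time: 14.95
tcp_pos: [494.2, 193.6, 330.4]
ee_rot: [3.137, 0.688, 3.069]
force: [0.5, 0.2, 0.2]
grip_width: 85.5
```

```bash
python3 - <<'E'
from plan import *; from kin2 import *
x=load(); R,p,s=Rt(); q0=s['joint_positions']; print(p,s['qvel'].round(2),q0.round(2),R[:,2])
for V in ([560,5,175],[570,5,185]):
    print('to',V,togo(V)); q=q0
    for u in np.linspace(0,1,12)[1:]:
        P=p+(np.array(V)-p)*u
        q,ep,eo=ik(P,R,q,x)
        print('  ',P.round(),q.round(2),round(ep,1),round(eo,3))
E
```

```text
[494.18879193 193.61496722 330.41795482] [ 0.02 -0.07  0.1   0.01  0.04  0.05  0.03] [-1.51  0.21  1.03  2.13  0.56  0.37  0.48] [ 0.63341252 -0.04185235 -0.77268167]
to [560, 5, 175] [ 0.0373 -0.1841  0.1697]
   [500. 176. 316.] [-1.44  0.25  1.    2.17  0.55  0.29  0.5 ] 0.0 0.0
   [506. 159. 302.] [-1.36  0.26  0.97  2.2   0.55  0.22  0.53] 0.0 0.0
   [512. 142. 288.] [-1.27  0.28  0.94  2.23  0.55  0.14  0.56] 0.0 0.0
   [518. 125. 274.] [-1.18  0.3   0.9   2.25  0.56  0.07  0.58] 0.0 0.0
   [524. 108. 260.] [-1.04  0.31  0.81  2.27  1.23  0.03 -0.05] 0.6 0.003
   [530.  91. 246.] [-0.65  0.27  0.36  2.29  1.85  0.16 -0.64] 0.1 0.001
   [536.  74. 232.] [-0.44  0.29  0.17  2.31  2.08  0.21 -0.83] 0.0 0.0
   [542.  56. 217.] [-0.28  0.31  0.03  2.32  2.25  0.25 -0.95] 0.0 0.0
   [548.  39. 203.] [-0.15  0.35 -0.07  2.33  2.38  0.29 -1.04] 0.0 0.0
   [554.  22. 189.] [-0.04  0.38 -0.15  2.34  2.48  0.32 -1.1 ] 0.0 0.0
   [560.   5. 175.] [ 0.04  0.42 -0.2   2.34  2.56  0.36 -1.13] 0.0 0.0
to [570, 5, 185] [ 0.0233 -0.1833  0.1683]
   [501. 176. 317.] [-1.43  0.24  1.    2.16  0.55  0.29  0.5 ] 0.0 0.0
   [508. 159. 304.] [-1.35  0.26  0.97  2.19  0.54  0.22  0.54] 0.0 0.0
   [515. 142. 291.] [-1.26  0.28  0.93  2.22  0.55  0.15  0.57] 0.0 0.0
   [522. 125. 278.] [-1.16  0.3   0.88  2.24  0.55  0.09  0.59] 0.0 0.0
   [529. 108. 264.] [-1.05  0.31  0.82  2.26  0.78  0.03  0.4 ] 0.2 0.001
   [536.  91. 251.] [-0.65  0.27  0.37  2.27  1.72  0.15 -0.5 ] 0.2 0.001
   [542.  74. 238.] [-0.45  0.28  0.18  2.29  1.98  0.19 -0.72] 0.0 0.0
   [549.  56. 225.] [-0.28  0.31  0.04  2.3   2.16  0.22 -0.85] 0.0 0.0
   [556.  39. 211.] [-0.15  0.34 -0.07  2.3   2.29  0.26 -0.94] 0.0 0.0
   [563.  22. 198.] [-0.03  0.37 -0.15  2.31  2.39  0.29 -1.  ] 0.0 0.0
   [570.   5. 185.] [ 0.06  0.41 -0.21  2.31  2.48  0.32 -1.04] 0.0 0.0
```

Emit:
{"name": "step_arm", "arguments": {"hand": [0, 0, 0, 0, 0, 0, 0, 0, 0, 0, 0, 0], "travel": [[0.004, -0.022, 0.02], [0.009, -0.044, 0.041], [0.013, -0.066, 0.061], [0.018, -0.09, 0.082], [0.021, -0.105, 0.096], [0.025, -0.122, 0.113], [0.028, -0.14, 0.129], [0.032, -0.157, 0.145], [0.035, -0.172, 0.158], [0.037, -0.184, 0.17], [0.037, -0.184, 0.17], [0.037, -0.184, 0.17]], "spin": [0, 0, 0, 0, 0, 0, 0, 0, 0, 0, 0, 0]}}

```text
time: 16.15
tcp_pos: [551.9, -2.1, 178.7]
ee_rot: [-3.09, 0.662, 3.077]
force: [1.1, -0.2, -0.9]
grip_width: 85.5
```

```bash
python3 - <<'E'
from plan import *; from kin2 import *
x=load(); R,p,s=Rt(); q0=s['joint_positions']; print(p,s['qvel'].round(2),q0.round(2),R[:,2],s['time'],s['ee_rot'])
E
```

```text
[551.91616469  -2.10795423 178.73388724] [ 1.97  0.36 -1.89  0.07  2.06  0.64 -1.59] [-0.04  0.41 -0.11  2.32  2.39  0.32 -0.98] [ 0.6095144  -0.09082246 -0.78755538] 16.15 [-3.09038244  0.66228501  3.07683319]
```

Emit:
{"name": "step_arm", "arguments": {"hand": [0, 0], "travel": [[0, 0, 0], [0, 0, 0]], "spin": [0, 0]}}

```text
time: 16.35
tcp_pos: [549.5, -5.3, 177.9]
ee_rot: [-3.086, 0.656, 3.072]
force: [-0.6, -0.0, -0.2]
grip_width: 85.3
```

```bash
python3 - <<'E'
from plan import *; from kin2 import *
x=load(); R,p,s=Rt(); q0=s['joint_positions']; print(p,s['qvel'].round(2),q0.round(2),R.round(3),s['time'],s['ee_rot'])
f=lambda d,u:proj("wrist",S2W(stayp(.349,-.467,d,up=u),S)).round(0)
print('knobtop',f(200,51),'base',f(200,6),'c',f(162,6),'pin',proj("wrist",S2W([-30,10,90],S)))
print('grasp pt',proj("wrist",p-18.7*R[:,2]))
P=tcp_for(.349,-.467,0,R); print(P,togo(P))
im=eyes.capture("wrist"); cv2.imwrite("pics/w3.png",im[:,:,::-1])
E
```

```text
[549.53999163  -5.34443309 177.85652773] [-0.12 -0.02  0.05  0.01  0.   -0.01 -0.01] [-0.05  0.41 -0.1   2.33  2.37  0.31 -0.97] [[-0.79   0.103  0.604]
 [ 0.055  0.994 -0.098]
 [-0.61  -0.044 -0.791]] 16.35 [-3.08642766  0.65631811  3.07157195]
knobtop [[344. 240.]] base [[345. 175.]] c [[318. 211.]] pin [[279.4216037  277.12032383]]
grasp pt [[321.1630846  344.96357749]]
[592.58104518  -1.11285339  89.20756809] [0.0203 0.0125 0.0957]
```

View pics/w3.png

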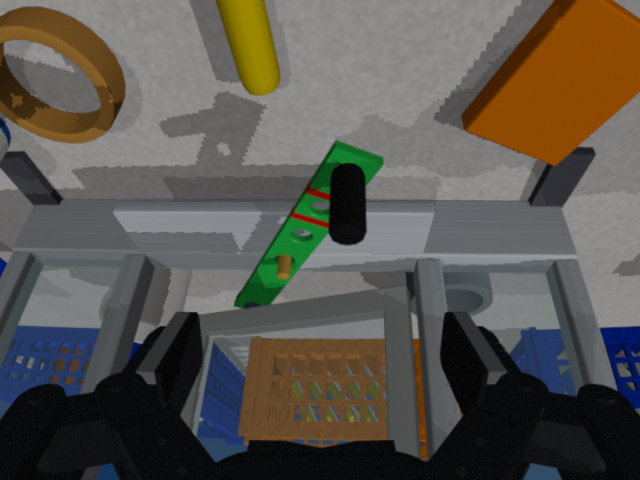

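Emit:
{"name": "step_arm", "arguments": {"hand": [0, 0, 0, 0, 0], "travel": [[0.012, 0.008, 0.01], [0.022, 0.014, 0.03], [0.022, 0.014, 0.06], [0.022, 0.014, 0.08], [0.022, 0.014, 0.08]], "spin": [0, 0, 0, 0, 0]}}

```text
time: 16.9
tcp_pos: [582.0, 6.1, 98.9]
ee_rot: [-3.083, 0.655, 3.081]
force: [0.5, 0.7, -0.2]
grip_width: 85.4
```

```bash
python3 - <<'E'
from plan import *; from kin2 import *
R,p,s=Rt(); q0=s['joint_positions']; print(p,s['qvel'].round(2),q0.round(2),R.round(3),s['time'],s['force'])
f=lambda d,u:proj("wrist",S2W(stayp(.349,-.467,d,up=u),S)).round(0)
print('knobtop',f(200,51),'base',f(200,6),'c',f(162,6),'pin',proj("wrist",S2W([-30,10,90],S)))
print('grasp pt',proj("wrist",p-18.7*R[:,2]))
P=tcp_for(.349,-.467,0,R)+[-2.5,2,0]; print(P,togo(P))
im=eyes.capture("wrist"); cv2.imwrite("pics/w4.png",im[:,:,::-1])
E
```

```text
[581.99061828   6.0804977   98.91624953] [ 0.01 -0.06 -0.01  0.05 -0.01 -0.02 -0.  ] [ 0.01  0.62 -0.22  2.3   2.5   0.51 -1.1 ] [[-0.792  0.096  0.603]
 [ 0.048  0.994 -0.095]
 [-0.609 -0.046 -0.792]] 16.9 [ 0.54698196  0.68562878 -0.23118307]
knobtop [[303. 375.]] base [[310. 265.]] c [[279. 300.]] pin [[236.77285668 366.66141307]]
grasp pt [[321.16164989 344.96179418]]
[590.06997695   0.93442317  89.19336966] [-0.0007 -0.0039  0.0131]
```

View pics/w4.png

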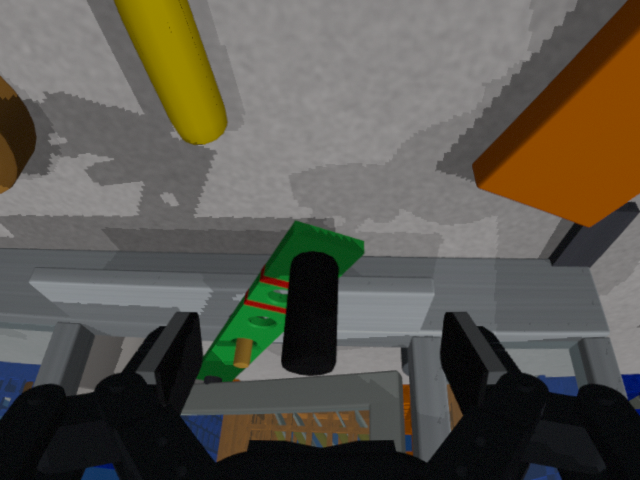

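Emit:
{"name": "step_arm", "arguments": {"force": 40, "hand": [0, 0, 255, 255, 255, 255, 255, 255], "travel": [[0, -0.004, 0.007], [0, -0.004, 0.013], [0, -0.004, 0.013], [0, -0.004, 0.013], [0, -0.004, 0.013], [0, -0.004, 0.013], [0, -0.004, 0.013], [0, -0.004, 0.013]], "spin": [0, 0, 0, 0, 0, 0, 0, 0]}}

```text
time: 17.75
tcp_pos: [587.8, -2.6, 89.5]
ee_rot: [-3.087, 0.654, 3.073]
force: [0.1, -0.6, 0.4]
grip_width: 19.0
```

```bash
python3 - <<'E'
from plan import *; from kin2 import *
R,p,s=Rt(); q0=s['joint_positions']; print(p,s['qvel'].round(2),q0.round(2),R.round(3),s['time'],s['force'],s['grip_width'])
im=eyes.capture("wrist"); cv2.imwrite("pics/w5.png",im[:,:,::-1])
E
```

```text
[587.75145124  -2.57645718  89.45631316] [-0.  0. -0. -0. -0.  0.  0.] [ 0.04  0.65 -0.23  2.29  2.53  0.53 -1.11] [[-0.792  0.102  0.602]
 [ 0.054  0.994 -0.096]
 [-0.608 -0.044 -0.792]] 17.75 [ 0.10654421 -0.55106578  0.39079202] 18.96617454675249
```

View pics/w5.png

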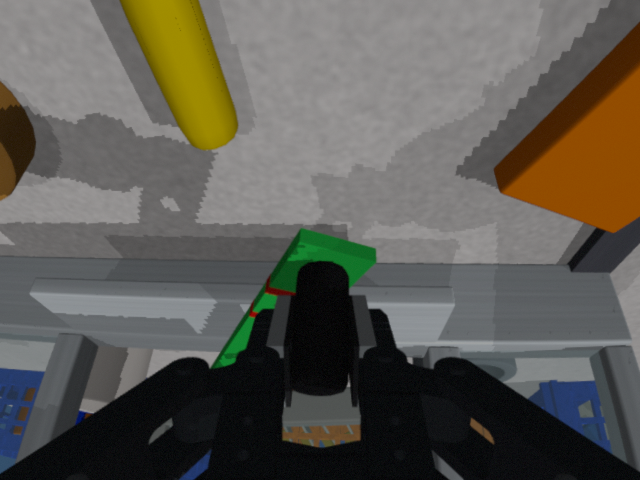

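```bash
cat > way.py <<'E'
from plan import *; from kin2 import *
def disp(h,hd,lf,up=34): return S2W(stayp(h,hd,200,lift=lf,up=up),S)[0]-S2W(stayp(.349,-.467,200,up=up),S)[0]
E
python3 - <<'E'
from way import *
x=load(); R,p,s=Rt(); q=s['joint_positions']
np.savez('g0.npz',p=p,R=R)
W=[(.349,-.467,l) for l in (.06,.12,.18,.24,.3)]
for u in np.linspace(0,1,11)[1:]: W.append((.349+.698*u,-.467+.622*u,.3-.1*u))
for w in W:
    d=disp(*w); q,ep,eo=ik(p+d,R,q,x)
    print(np.round(w,3),d.round(1),(R.T@d/1000).round(4),q.round(2),round(ep,1),round(eo,3))
# shelf clearance: edge point relative to tool axis at each
e=S2W([-95,0,262],S)[0]
for w in W[4::2]:
    v=e-(p+disp(*w)); t=R.T@v; print('edge in tool',t.round(0))
E
```

```text
[ 0.349 -0.467  0.06 ] [ 2.1 -1.2 11.9] [-0.009  -0.0015 -0.0081] [ 0.04  0.62 -0.22  2.3   2.51  0.49 -1.1 ] 0.0 0.0
[ 0.349 -0.467  0.12 ] [ 4.8 -2.8 23.7] [-0.0183 -0.0033 -0.0156] [ 0.03  0.59 -0.2   2.28  2.5   0.45 -1.07] 0.0 0.0
[ 0.349 -0.467  0.18 ] [ 8.1 -4.7 35.3] [-0.0281 -0.0053 -0.0226] [ 0.02  0.56 -0.17  2.27  2.48  0.41 -1.05] 0.0 0.0
[ 0.349 -0.467  0.24 ] [12.  -6.9 46.6] [-0.0382 -0.0077 -0.029 ] [ 0.    0.54 -0.14  2.25  2.46  0.37 -1.03] 0.0 0.0
[ 0.349 -0.467  0.3  ] [16.4 -9.5 57.6] [-0.0486 -0.0103 -0.0348] [-0.01  0.52 -0.11  2.23  2.44  0.32 -1.  ] 0.0 0.0
[ 0.419 -0.405  0.29 ] [ 20.2 -15.6  55.8] [-0.0508 -0.0159 -0.0305] [ 0.01  0.53 -0.12  2.22  2.45  0.32 -1.  ] 0.0 0.0
[ 0.489 -0.343  0.28 ] [ 24.3 -21.5  53.9] [-0.0533 -0.0213 -0.026 ] [ 0.03  0.54 -0.12  2.21  2.47  0.32 -1.  ] 0.0 0.0
[ 0.558 -0.28   0.27 ] [ 28.8 -27.1  52.1] [-0.056  -0.0263 -0.0213] [ 0.04  0.54 -0.13  2.2   2.48  0.31 -1.  ] 0.0 0.0
[ 0.628 -0.218  0.26 ] [ 33.5 -32.4  50.3] [-0.0589 -0.031  -0.0165] [ 0.06  0.55 -0.13  2.19  2.49  0.31 -1.  ] 0.0 0.0
[ 0.698 -0.156  0.25 ] [ 3
[... 182 characters left out ...]
  2.16  2.51  0.3  -0.99] 0.0 0.0
[ 0.838 -0.032  0.23 ] [ 49.4 -46.4  44.7] [-0.0688 -0.043  -0.0012] [ 0.09  0.58 -0.14  2.15  2.51  0.29 -0.99] 0.0 0.0
[0.907 0.031 0.22 ] [ 55.1 -50.3  42.8] [-0.0724 -0.0463  0.0041] [ 0.1   0.59 -0.13  2.14  2.52  0.28 -0.99] 0.0 0.0
[0.977 0.093 0.21 ] [ 61.  -53.9  40.9] [-0.0761 -0.0492  0.0095] [ 0.11  0.6  -0.13  2.12  2.52  0.27 -0.98] 0.0 0.0
[1.047 0.155 0.2  ] [ 67.1 -57.2  39.1] [-0.08   -0.0517  0.015 ] [ 0.11  0.6  -0.13  2.11  2.53  0.27 -0.98] 0.0 0.0
edge in tool [-77. -52. -83.]
edge in tool [-73. -41. -92.]
edge in tool [ -67.  -31. -101.]
edge in tool [ -61.  -23. -111.]
edge in tool [ -54.  -16. -122.]
edge in tool [ -46.  -11. -133.]
```

Emit:
{"name": "step_arm", "arguments": {"hand": [255, 255, 255, 255, 255, 255], "travel": [[-0.009, -0.0015, -0.008], [-0.018, -0.003, -0.0155], [-0.028, -0.005, -0.0225], [-0.038, -0.0075, -0.029], [-0.0485, -0.01, -0.035], [-0.0485, -0.01, -0.035]], "spin": [0, 0, 0, 0, 0, 0]}}

```text
time: 18.4
tcp_pos: [602.8, -11.2, 146.3]
ee_rot: [-3.09, 0.65, 3.07]
force: [0.2, -0.6, -6.3]
grip_width: 18.7
```

```bash
python3 - <<'E'
from way import *
R,p,s=Rt(); g=np.load('g0.npz'); print(p-g['p'],disp(.349,-.467,.3),s['force'],s['grip_width'],s['joint_positions'].round(2),s['time'])
print((g['R'].T@R-np.eye(3)).round(3).tolist())
d0=disp(.349,-.467,.3)
for u in np.linspace(0,1,11)[1:]:
    w=(.349+.698*u,-.467+.622*u,.3-.13*u); print(np.round(w,2),(R.T@(g['p']+disp(*w)-p)/1000).round(4))
for n in ("wrist","side"):
    im=eyes.capture(n); cv2.imwrite(f"pics/{n}6.png",im[:,:,::-1])
E
```

```text
[15.03192484 -8.63101419 56.85449381] [16.44561926 -9.47611637 57.58548196] [ 0.19545884 -0.60855846 -6.31290874] 18.70694405332603 [-0.02  0.52 -0.11  2.22  2.42  0.31 -0.99] 18.4
[[-0.0, -0.002, 0.004], [0.002, -0.0, 0.001], [-0.004, -0.001, -0.0]]
[ 0.42 -0.4   0.29] [-0.0033 -0.0063  0.0049]
[ 0.49 -0.34  0.27] [-0.0053 -0.0115  0.0097]
[ 0.56 -0.28  0.26] [-0.0075 -0.0165  0.0146]
[ 0.63 -0.22  0.25] [-0.0099 -0.0212  0.0197]
[ 0.7  -0.16  0.24] [-0.0126 -0.0256  0.025 ]
[ 0.77 -0.09  0.22] [-0.0154 -0.0297  0.0304]
[ 0.84 -0.03  0.21] [-0.0184 -0.0334  0.036 ]
[0.91 0.03 0.2 ] [-0.0215 -0.0367  0.0416]
[0.98 0.09 0.18] [-0.0248 -0.0397  0.0474]
[1.05 0.15 0.17] [-0.0282 -0.0423  0.0533]
```

View pics/side6.png

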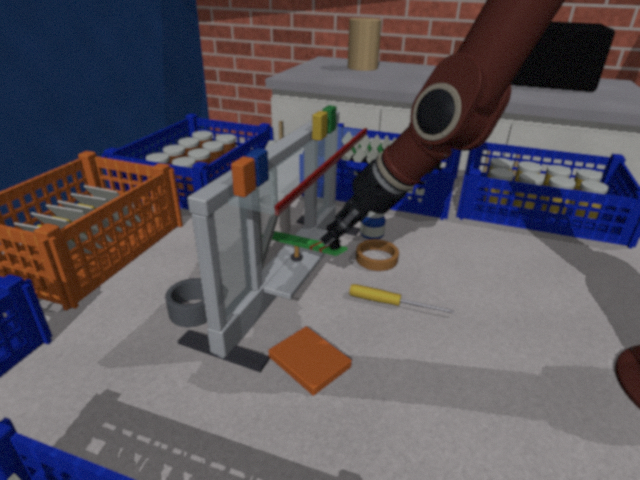

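View pics/wrist6.png

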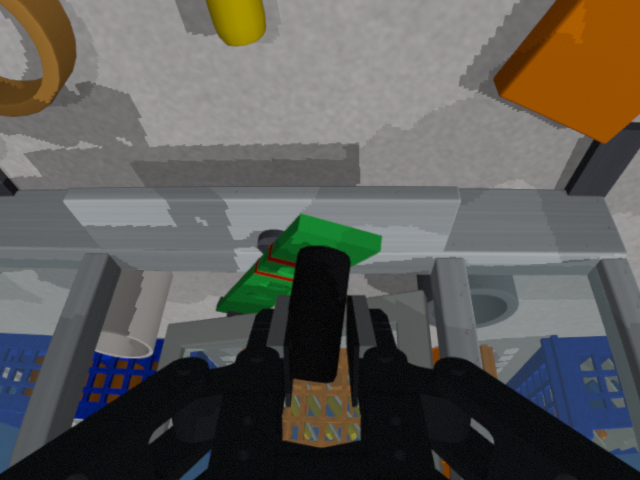

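Emit:
{"name": "step_arm", "arguments": {"hand": [255, 255, 255, 255, 255, 255, 255, 255, 255, 255, 255, 255], "travel": [[-0.003, -0.006, 0.005], [-0.005, -0.0115, 0.0095], [-0.0075, -0.0165, 0.0145], [-0.01, -0.021, 0.0195], [-0.0125, -0.0255, 0.025], [-0.0155, -0.0295, 0.0305], [-0.0185, -0.0335, 0.036], [-0.0215, -0.0365, 0.0415], [-0.025, -0.0395, 0.0475], [-0.028, -0.0425, 0.053], [-0.028, -0.0425, 0.053], [-0.028, -0.0425, 0.053]], "spin": [0, 0, 0, 0, 0, 0, 0, 0, 0, 0, 0, 0]}}

```text
time: 19.7
tcp_pos: [654.7, -61.3, 124.6]
ee_rot: [-3.085, 0.656, 3.074]
force: [-1.2, 0.4, -0.0]
grip_width: 19.0
```

```bash
python3 - <<'E'
from way import *
R,p,s=Rt(); g=np.load('g0.npz'); print(p-g['p'],disp(1.047,.155,.17),s['force'],s['grip_width'],s['joint_positions'].round(2),s['time'])
f=lambda n,d,u:proj(n,S2W(stayp(1.047,.155,d,up=u,lift=.17),S)).round(0)
for n in ("wrist","side","top"):
    print(n,'c top',f(n,162,6),'knobtop',f(n,200,51),'pin',proj(n,S2W([-30,10,90],S)).round(0))
    im=eyes.capture(n); cv2.imwrite(f"pics/{n}7.png",im[:,:,::-1])
a=cv2.imread('pics/side7.png')[180:320,220:400]; cv2.imwrite('pics/side7z.png',cv2.resize(a,None,fx=4,fy=4,interpolation=cv2.INTER_CUBIC))
a=cv2.imread('pics/top7.png')[120:300,220:440]; cv2.imwrite('pics/top7z.png',cv2.resize(a,None,fx=3.3,fy=3.3,interpolation=cv2.INTER_CUBIC))
E
```

```text
[ 66.943646   -58.66825552  35.12839589] [ 65.01425128 -57.36448972  33.34635189] [-1.1682285   0.4005892  -0.00158789] 18.969290384465296 [ 0.11  0.62 -0.14  2.1   2.53  0.28 -0.98] 19.7
wrist c top [[346. 296.]] knobtop [[330. 394.]] pin [[345. 267.]]
side c top [[295. 239.]] knobtop [[309. 218.]] pin [[296. 245.]]
top c top [[336. 205.]] knobtop [[340. 216.]] pin [[336. 207.]]
```

View pics/side7z.png

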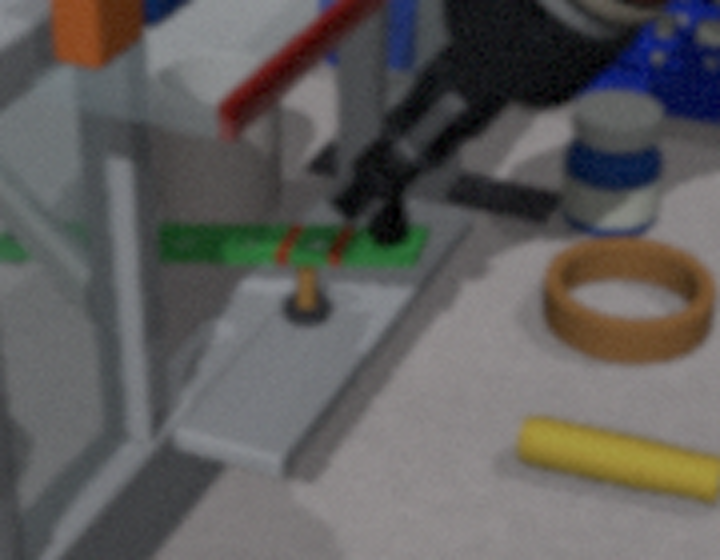

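View pics/wrist7.png

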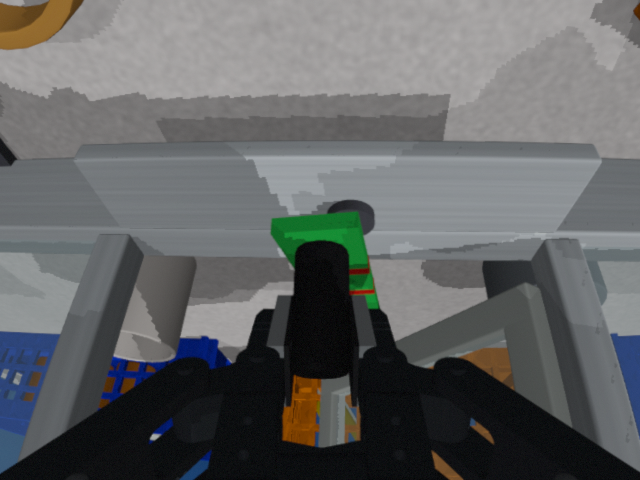

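View pics/top7z.png

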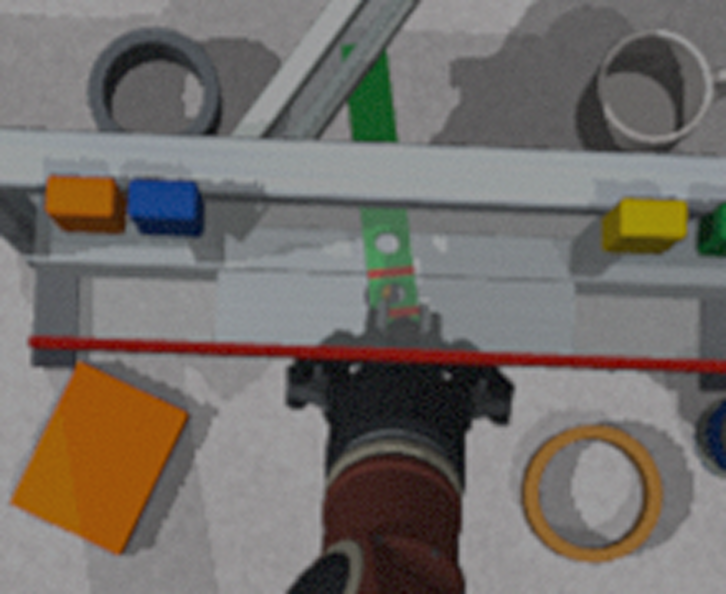

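```bash
python3 - <<'E'
from way import *
a=cv2.imread('pics/top7.png')[190:225,315:360]; cv2.imwrite('pics/top7zz.png',cv2.resize(a,None,fx=16,fy=16,interpolation=cv2.INTER_LINEAR))
b=cv2.imread('pics/side7.png')[215:270,265:340]; cv2.imwrite('pics/side7zz.png',cv2.resize(b,None,fx=10,fy=10,interpolation=cv2.INTER_LINEAR))
E
```

```text
(no output)
```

View pics/top7zz.png

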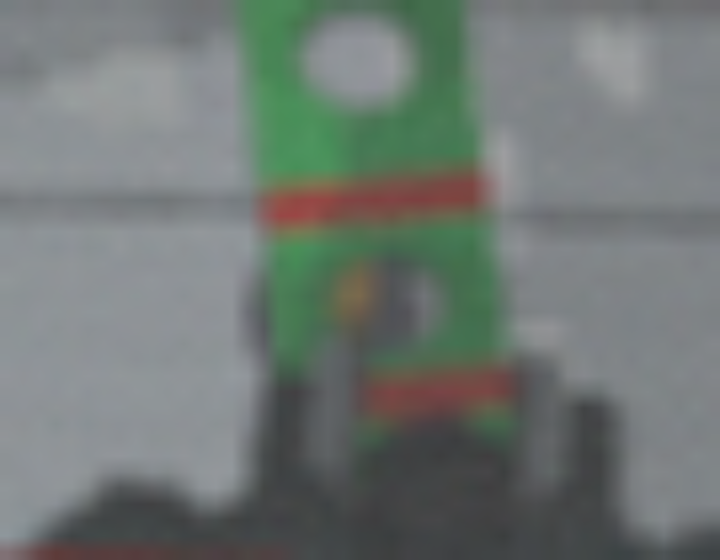

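View pics/side7zz.png

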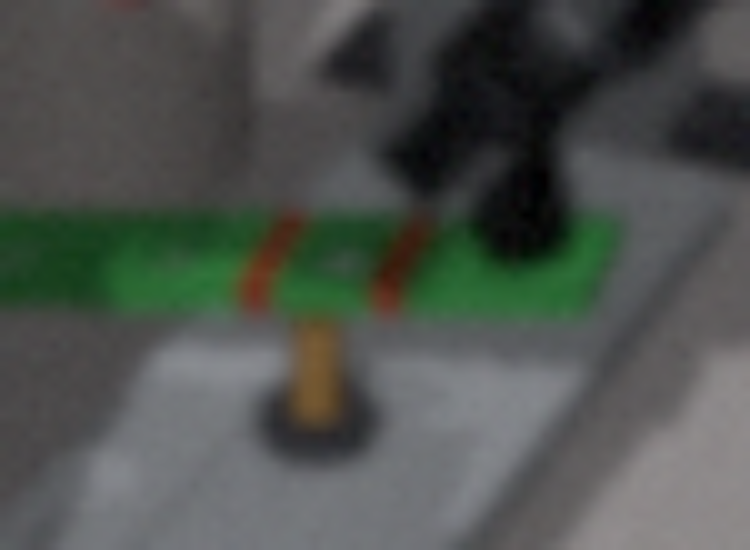

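```bash
python3 - <<'E'
from way import *
R,p,s=Rt(); e=S2W([-95,0,262],S)[0]; print('edge',R.T@(e-p), s['force'])
print((R.T@[7.4,3.8,4]).round(1))
E
```

```text
edge [ -48.78102801   -9.57408496 -135.4347312 ] [-0.45179294 -0.25772274  0.04153503]
[-8.1  4.4  0.9]
```

Emit:
{"name": "step_arm", "arguments": {"hand": [255, 255, 255, 255], "travel": [[-0.0025, 0.0022, 0.0025], [-0.005, 0.0045, 0.005], [-0.005, 0.0045, 0.005], [-0.005, 0.0045, 0.005]], "spin": [0, 0, 0, 0]}}

```text
time: 20.25
tcp_pos: [661.6, -56.2, 123.1]
ee_rot: [-3.086, 0.655, 3.076]
force: [-1.9, 0.8, 0.5]
grip_width: 18.9
```

```bash
python3 - <<'E'
from way import *
R,p,s=Rt(); g=np.load('g0.npz'); print(p,p-g['p'],s['force'],s['grip_width'],s['time'])
for n in ("side","top"):
    im=eyes.capture(n); cv2.imwrite(f"pics/{n}8.png",im[:,:,::-1])
a=cv2.imread('pics/top8.png')[190:225,315:360]; a=cv2.resize(a,None,fx=10,fy=10,interpolation=cv2.INTER_CUBIC)
b=cv2.imread('pics/side8.png')[220:255,280:325]; b=cv2.resize(b,None,fx=10,fy=10,interpolation=cv2.INTER_CUBIC)
cv2.imwrite('pics/c8.png',cv2.resize(np.hstack([a,b]),None,fx=.88,fy=.88))
E
```

```text
[661.62596471 -56.15825465 123.088323  ] [ 73.8620771  -53.56903284  33.65844459] [-1.9367946   0.77195667  0.47066672] 18.866601732388883 20.25
```

View pics/c8.png

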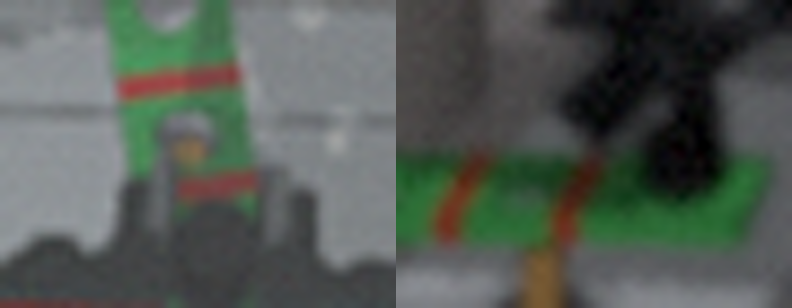

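View pics/side8.png

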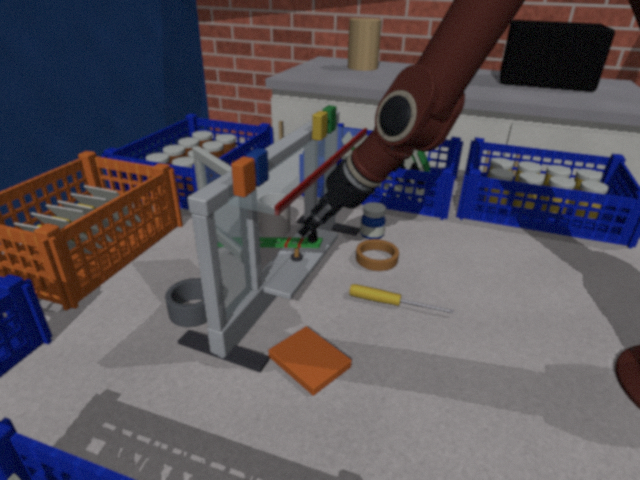

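```bash
python3 - <<'E'
from way import *
x=load();R,p,s=Rt(); 
d0=disp(1.047,.155,.165)
for l in (.14,.12,.1,.08,.06,.04,.02,0):
    d=disp(1.047,.155,l)-d0; print(l,d.round(1),(R.T@d/1000).round(4))
E
```

```text
0.14 [-1.6 -0.2 -4.8] [ 0.0042 -0.0001  0.0029]
0.12 [-2.8 -0.3 -8.7] [ 0.0075 -0.0002  0.0052]
0.1 [ -3.9  -0.4 -12.6] [ 0.0107 -0.0002  0.0077]
0.08 [ -4.9  -0.5 -16.5] [ 0.0139 -0.0002  0.0102]
0.06 [ -5.9  -0.6 -20.5] [ 0.0171 -0.0003  0.0127]
0.04 [ -6.7  -0.7 -24.4] [ 0.0202 -0.0003  0.0153]
0.02 [ -7.5  -0.8 -28.4] [ 0.0232 -0.0002  0.018 ]
0 [ -8.3  -0.8 -32.4] [ 0.0262 -0.0002  0.0208]
```

Emit:
{"name": "step_arm", "arguments": {"hand": [255, 255, 255, 255, 255, 255], "travel": [[0.004, 0, 0.003], [0.0075, 0, 0.005], [0.0105, 0, 0.0075], [0.014, 0, 0.01], [0.017, 0, 0.0125], [0.017, 0, 0.0125]], "spin": [0, 0, 0, 0, 0, 0]}}

```text
time: 20.95
tcp_pos: [655.4, -58.1, 102.1]
ee_rot: [-3.086, 0.654, 3.073]
force: [1.1, -0.3, -0.7]
grip_width: 18.7
```

```bash
python3 - <<'E'
from way import *
R,p,s=Rt(); g=np.load('g0.npz'); print(p,p-g['p'],s['force'],s['grip_width'],s['time'])
for n in ("side","top"):
    im=eyes.capture(n); cv2.imwrite(f"pics/{n}9.png",im[:,:,::-1])
a=cv2.imread('pics/top9.png')[190:225,315:360]; a=cv2.resize(a,None,fx=10,fy=10,interpolation=cv2.INTER_CUBIC)
b=cv2.imread('pics/side9.png')[225:260,280:325]; b=cv2.resize(b,None,fx=10,fy=10,interpolation=cv2.INTER_CUBIC)
cv2.imwrite('pics/c9.png',cv2.resize(np.hstack([a,b]),None,fx=.88,fy=.88))
E
```

```text
[655.38755031 -58.05459778 102.07380375] [ 67.6236627  -55.46537597  12.64392534] [ 1.05895012 -0.30749804 -0.74332364] 18.732007166469838 20.95
```

View pics/c9.png

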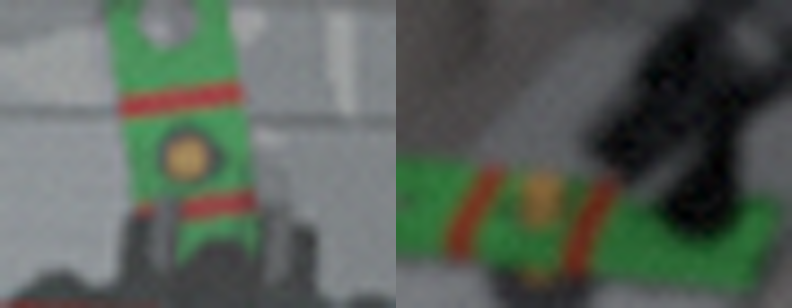

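Emit:
{"name": "step_arm", "arguments": {"hand": [255, 255, 255, 255], "travel": [[0.003, 0, 0.0025], [0.006, 0, 0.005], [0.0085, 0, 0.0075], [0.0085, 0, 0.0075]], "spin": [0, 0, 0, 0]}}

```text
time: 21.45
tcp_pos: [653.3, -57.4, 91.4]
ee_rot: [-3.086, 0.654, 3.074]
force: [-0.4, 0.6, 3.3]
grip_width: 19.1
```

```bash
python3 - <<'E'
from way import *
R,p,s=Rt(); g=np.load('g0.npz'); print(p,p-g['p'],s['force'],s['grip_width'],s['time'])
for n in ("side","top"):
    im=eyes.capture(n); cv2.imwrite(f"pics/{n}10.png",im[:,:,::-1])
a=cv2.imread('pics/top10.png')[190:225,315:360]; a=cv2.resize(a,None,fx=10,fy=10,interpolation=cv2.INTER_CUBIC)
b=cv2.imread('pics/side10.png')[225:260,280:325]; b=cv2.resize(b,None,fx=10,fy=10,interpolation=cv2.INTER_CUBIC)
cv2.imwrite('pics/c10.png',cv2.resize(np.hstack([a,b]),None,fx=.88,fy=.88))
e=S2W([-95,0,262],S)[0]; print('edge',R.T@(e-p))
E
```

```text
[653.2950231  -57.37305442  91.37844562] [ 65.5311355  -54.78383261   1.94856721] [-0.43932601  0.5905383   3.29431876] 19.065071952154362 21.45
edge [ -69.91569975  -14.55862653 -160.85059505]
```

View pics/c10.png

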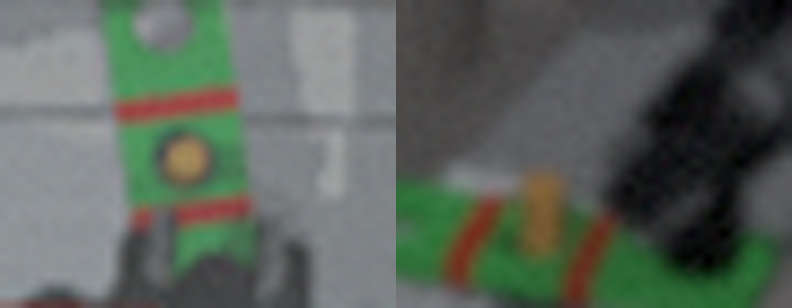

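Emit:
{"name": "step_arm", "arguments": {"hand": [200, 120, 0, 0, 0, 0], "travel": [[0, 0, 0], [0, 0, 0], [0, 0, 0], [0, 0, 0], [0, 0, 0], [0, 0, 0]], "spin": [0, 0, 0, 0, 0, 0]}}

```text
time: 22.15
tcp_pos: [653.3, -57.7, 91.7]
ee_rot: [-3.085, 0.655, 3.074]
force: [0.0, 0.1, 0.8]
grip_width: 85.4
```

```bash
python3 - <<'E'
from way import *
x=load();R,p,s=Rt(); print(p,s['force'],s['grip_width'],s['time'],s['joint_positions'].round(2))
q=s['joint_positions']
for d in (20,40,60,80,100,120):
    q,ep,eo=ik(p-d*R[:,2]-np.array([d*.2,0,0]),R,q,x); print(d,q.round(2),ep.round(1),eo.round(3),(R.T@[-d*.2,0,0]).round(1))
im=eyes.capture("wrist"); cv2.imwrite("pics/w11.png",im[:,:,::-1])
E
```

```text
[653.29764077 -57.67905971  91.66530251] [0.0471908  0.14535318 0.80438482] 85.36383878074612 22.15 [ 0.15  0.68 -0.19  2.12  2.57  0.37 -1.01]
20 [ 0.15  0.63 -0.2   2.17  2.56  0.37 -1.01] 0.0 0.0 [ 3.2 -0.4 -2.4]
40 [ 0.14  0.59 -0.19  2.2   2.55  0.35 -1.01] 0.0 0.0 [ 6.3 -0.8 -4.8]
60 [ 0.14  0.54 -0.18  2.23  2.54  0.33 -1.01] 0.0 0.0 [ 9.5 -1.2 -7.2]
80 [ 0.12  0.49 -0.17  2.26  2.52  0.31 -1.  ] 0.0 0.0 [12.7 -1.6 -9.6]
100 [ 0.11  0.44 -0.15  2.28  2.51  0.29 -0.99] 0.0 0.0 [ 15.8  -2.  -12.1]
120 [ 0.08  0.39 -0.13  2.31  2.48  0.25 -0.98] 0.0 0.0 [ 19.   -2.4 -14.5]
```

View pics/w11.png

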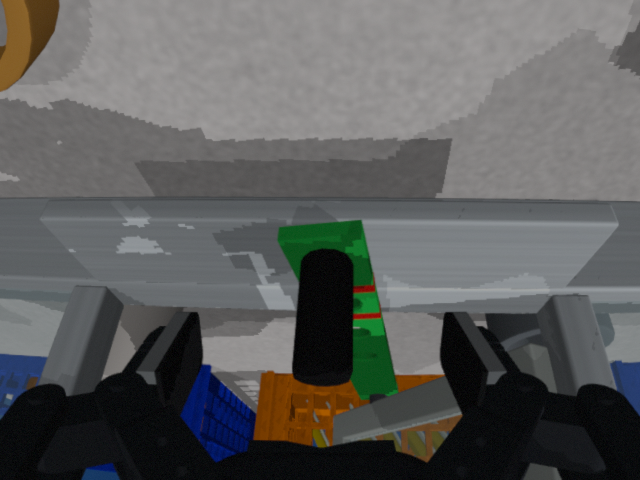

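Emit:
{"name": "step_arm", "arguments": {"hand": [0, 0, 0, 0, 0, 0], "travel": [[0, 0, -0.015], [0, 0, -0.035], [0.003, 0, -0.06], [0.006, 0, -0.085], [0.01, 0, -0.105], [0.01, 0, -0.105]], "spin": [0, 0, 0, 0, 0, 0]}}

```text
time: 22.8
tcp_pos: [581.1, -46.5, 170.4]
ee_rot: [-3.085, 0.656, 3.075]
force: [0.7, -0.1, -0.5]
grip_width: 85.5
```

```bash
python3 - <<'E'
from way import *
R,p,s=Rt(); print(p,s['force'],s['qvel'].round(2),s['time'])
for n in ("side","top"):
    im=eyes.capture(n); cv2.imwrite(f"pics/{n}12.png",im[:,:,::-1])
a=cv2.imread('pics/top12.png')[120:300,200:480]; a=cv2.resize(a,None,fx=2.1,fy=2.1,interpolation=cv2.INTER_CUBIC)
b=cv2.imread('pics/side12.png')[130:400,160:440]; b=cv2.resize(b,None,fx=1.4,fy=1.4,interpolation=cv2.INTER_CUBIC)
cv2.imwrite('pics/a12.png',a);cv2.imwrite('pics/b12.png',b)
E
```

```text
[581.09010032 -46.50401983 170.37739549] [ 0.65807516 -0.05173191 -0.47377071] [ 0.01  0.06 -0.   -0.05  0.01  0.02 -0.01] 22.8
```

View pics/a12.png

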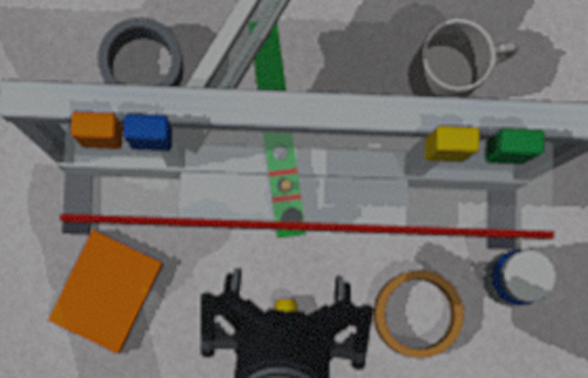

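View pics/b12.png

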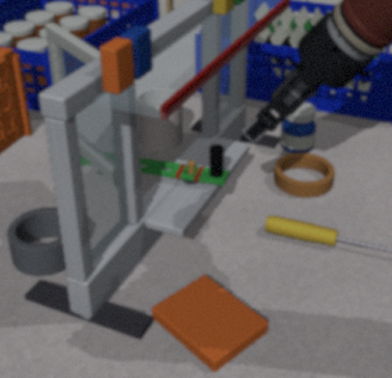

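```bash
python3 -c "
from plant import sign_off
print(sign_off())"
```

```text
the job is handed in; nothing more can be done
None
```

The hatch now stands wide open, held by the green stay lying level with its red-marked hole over the pin. I handed the job in at about 23 s of robot time. I lifted the stay off the pin by its knob and swung the hatch out with it. Then I lowered the red-marked hole over the same pin, let go and backed clear.

**Last checks:**
- **Seating:** before I let go, the top view showed the pin centred in the red-banded hole and the side view showed it standing up through it. The final views, from further back, show the same. With the stay at its stop, the wrist felt about 3 N upward.
- **Clear of everything:** after backing off, the gripper was open, with no contact visible and about 0.8 N at the wrist, which is sensor noise.
- **Bystanders:** the tape, pack, tub and screwdriver look unmoved by eye. I did not measure their positions again.

**What went wrong or came close:**
- **Leaning the hand:** the interface has no tilt command. I got about 38° of lean by pushing the arm repeatedly against its reach limits high above the table. The first try lost part of the lean on the way down, so I repeated it.
- **Joint limits:** during those pushes, joint 6 rested at its stated limit, measuring up to 1.9825 against 1.98 rad. Joint 3 was read at 3.05 rad/s against its limit of 3.14. I saw no sign that either was judged a violation.
- **First placing:** the hole came in about 7 mm short in x and 5 mm off in y of where the model predicted. I corrected this from the side and top pictures before lowering.

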